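Put the spare lens tube in the cleaning cradle under its keeper bar and shut the case

TASK

Ease the lens tube out of its tight cutout in the open case by its knurled collar end, wiggling it a little where it sticks, without snatching it or dragging the case about, and lay it in the two V rests of the cleaning cradle with its collar overhanging the open end (away from the stop plate). Then lay the keeper bar across the two blue supports over the tube, and shut the case lid. Set the tube and the bar down rather than dropping them, and leave the pan, the bottle and the screwdriver where they are.

Things in the scene. Friction and masses are not known exactly. Their poses are not given: they have to be found in the camera images.
- tube: Lens tube, 130 mm long, 0.18 kg: black barrel 30 mm in diameter, 96 mm long, and at one end a knurled steel collar 36 mm in diameter, 34 mm long, with a red ring beside it. Origin on the axis, midway along its length; x runs along the tube from the collar end (collar at x = -65 to -31 mm) to the plain end. Centre of mass 5 mm from the middle, towards the collar. Starts level in the case cutout.
- tube_collar (a point): Middle of the collar, on the tube's axis, 48 mm from the tube's origin towards the collar end: the place to grip, across the 36 mm diameter.
- case: Black lens case, loose on the bench, 1.5 kg; base 180 mm (x) by 164 mm (y) by 46 mm high, walls and floor 6 mm. Origin: centre of its underside. From x = -8 mm on it holds a hard grey insert 46 mm high with the tube's cutout along x; the rest is an open finger well, 76 x 152 mm and 40 mm deep, into which the collar sticks out. Four glass discs on the insert's hinge side are 60 mm high.
- cutout (a point): Where the tube's origin lies in the cutout, 43 mm above the bench, in the case's axes. Cutout 34 mm wide; collar and 8 mm of barrel stick out towards -x, the case wall is 31 mm past the collar's end. Two orange sprung cheeks, 23 mm towards +x, tops 58 mm above the bench, pinch the barrel with 9 N a side: some 8 to 13 N of friction over the first 15 mm up, less when wiggled.
- case_lid (a joint): Angle of the case lid (rad): 0 shut, up to 1.95 open (leaning back past upright). Hinge along the case's +y side, parallel to its x. The hinge is stiff (0.24 N m) and holds the lid wherever it is left. The lid is a shallow black tray 180 by 164 mm, 23 mm deep, 0.22 kg, without a handle: push it on its outer face.
- lid_hinge (a point): Point on the hinge line midway along it, 82 mm from the case's centre towards its +y, 46.5 mm above the bench; axes of the case. With the lid shut, its outer face lies 23 mm above this point and it reaches 164 mm from it towards the case's -y.
- lid_edge (a point): Middle of the lid's free edge, on its outer face; moves with the lid.
- cradle: Cleaning cradle bolted to the bench: base plate 12 mm thick (x -28 to 88, y -75 to 75 mm), two V rests with white linings (90 degrees, 41 mm wide at the top, 14 mm thick) at x = -14 and 48 mm, tops 50 mm above the bench, a dark stop plate (face at x = 75 mm, 75 mm high, 40 mm wide), two blue bar supports. Origin on the bench under the tube's place; x points from the open end to the stop plate.
- tube_rest (a point): Where the tube's origin is when it lies in both V rests: 50 mm above the bench over the cradle's origin, axes of the cradle. The collar then overhangs the base plate at -x, the plain end is 10 mm short of the stop plate and the barrel's top is 65 mm above the bench.
- bar_rest (a point): Where the bar's origin goes: 18 mm from the cradle's origin in its x, 68 mm above the bench, midway between the two blue supports; axes of the cradle. The supports are centred 60 mm to either side in y, each 20 mm long in y, with 8 mm high lips before and behind that leave a seat 28 mm wide along x for the 20 mm bar.
- keeper_bar: Steel keeper bar 160 mm long (its y), 20 mm wide (its x), 12 mm thick, 0.25 kg, with a red hand grip on its middle: 44 mm (y) by 22 mm (x), 20 to 46 mm above the bar's underside. Origin: centre of its underside. Starts flat on the bench, grip up; either end may go to either support.
- bar_grip (a point): Middle of the bar's red grip, 34 mm above the bar's underside: gripped across its 22 mm thickness (the bar's x).
- pan: Bystander: loose steel pan with small parts, 120 x 90 x 32 mm; origin: centre of its underside.
- bottle: Bystander: loose amber bottle with a white cap, 52 mm in diameter, 115 mm high; origin: centre of its underside.
- screwdriver: Bystander: loose screwdriver with a green handle, 170 mm long, lying on the bench.
Mind the look-alikes: they are no part of the job. What is shaped like the keeper_bar but yellow is not meant.

How it is judged:
By the outcome, as a careful person would: the job done as asked, in the order asked, and still so for the second after the job is handed in, with the robot touching nothing.
It also fails if it takes over 69 s, if anything falls off the work surface, if the arm or the gripper's body presses on something with over 40 N, if the wrist force passes 120 N, or if a joint passes its speed limit or range.

ROBOT

A 6-joint arm with a two-finger parallel gripper is mounted at the origin on the work surface. World frame = base frame: x ahead of the robot, y to its left, z up, the work surface at z = 0. Lengths are in mm, angles in rad, forces in N, time in s.
With the tool pointing down it reaches from about 275 to 1000 mm from the base axis. Payload 8.4 kg.
Tool frame: the origin (TCP) lies between the finger pads; the fingertips stand 14 mm ahead of it and the grasp point (between the pads) lies 5 mm behind it (robot.tip_reach is the distance from the TCP to the fingertips, in mm); z points along the fingers, y is the direction in which the jaws open and shut (so a half turn about z gives the same grasp; the last joint's range is limited). The gripper opens to 85 mm and grips with 20 to 120 N. Pads are 22 mm wide; open, the fingers measure 114 mm over their backs; the gripper's body (76 mm by 85 mm) begins 54 mm behind the grasp point. The pads swing forward as they close: fully open they stand 13 mm farther back than shut.
Start: joints at [-1.286, 0.353, 1.633, -0, 1.155, -0.002], TCP at [176.801, -599.474, 220.981] pointing down, gripper open.
Joint ranges: [-2.63, 2.63], [-0.92, 2.1], [0.06, 2.66], [-1.3, 4.44], [0, 2.69], [-3.02, 3.02]. Speed limits (rad/s): [2.22, 2.22, 2.79, 3.14, 3.14, 3.14].

INTERFACE

Orientations are given as a unit quaternion [w, x, y, z].
In Python, from cell import robot gives the robot as it stands. The module is installed in compiled form; this text tells all that it offers.
- The arm moves only by the tool jog_arm, never from a script. Its argument "targets" is a list of rows, each a list of 3 entries, a list of its own where there are three numbers: the closure, from -1 (fully open) to 1 (shut), then the shift along the tool's x, y, z scaled (see below), then the turn, a rotation vector about the tool's x, y, z scaled (see below). In form: [[fingers, [x, y, z], [ax, ay, az]], ...]. A call has exactly 10 rows; each row is the pose to reach, as a shift and turn from the pose commanded when the call began, along the tool's axes at that moment, turning the shorter way round; what a row does not reach only later rows make up. The controller multiplies each number of a shift by 0.5 m and each number of a turn by pi rad. A row lasts 1/8 s, in which the tool goes at most 62.5 mm and 10.7 degrees, less where a joint would pass 70% of its speed; a pose out of reach is approached as far as the arm can. A call with a number of a shift or a turn outside -1 to 1 is refused whole. A call with a gripper value outside its range is refused whole. The fingers move at their own pace and stop on an object; the grip force is fixed at half the most. Time passes only in rows, so rows that repeat a pose let the fingers close, or fill a call up. It gives the time, the measured TCP pose, the force and the opening at its end, in the units of the state.
- robot.get_state(): the state, without advancing time (a new reading comes with each control period).
- robot.grab_frame(name): name is "side" or "top" or "wrist"; returns (picture, depth): 480x640x3 uint8, red, green, blue; 480x640 float32, mm along the optical axis (not along the pixel's ray), 0 where there is no reading.
- robot.camera_params(name): a dict with "fovy" (degrees; the focal length in pixels is half the picture's height over the tangent of half this angle, whatever the lens; pixels are square), "cx", "cy" (the principal point, pixels), "k1" (the pictures are not rectified: a ray, as slopes to the right and down, at radius r is drawn at 1 + k1 r^2 times it, then the intrinsics apply), "extrinsics" (4x4, takes a point from camera to world coordinates). Camera axes: x right, y down, z forward; pixel columns grow to the right and rows downward; lengths in mm; the calibration is good to about 2 mm. A picture is of the moment at which its call begins: read the wrist's pose just before it. camera_params takes no time and is no camera call; for the wrist camera it gives the pose at the moment of the call.
- robot.close_job(): hands the job in, once; it reports no verdict.
The state is a dict: "clock": time; "qpos": joint angles; "dq": joint speeds; "joint_efforts": joint torques, N m; "tool_pos": TCP position; "tool_rot": TCP orientation; "force": force on the tool from outside, world axes, zero at the start; "torque": the same for the moment, N m; "width": opening from 0.0 (shut) to 1.0 (fully open).
Only numpy, scipy, OpenCV 4.12 (cv2) and the standard library are available. Lean on these libraries where they do the work, as an engineer would, in place of code of your own. Each camera call takes 0.05 s, during which the arm holds its last target.

## Working session

There is one attempt and no reset: what is moved stays moved. The work goes in short steps, Python scripts to look and compute and a tool call to move; the robot and the scene stay as the last step left them, time stands still between calls to the robot, and variables do not carry over. Pictures are saved under pics/ and viewed, and the job is handed in when it is done.

Besides the shell and the picture viewer there is one more tool, called after ">>>" as name(argument=value, ...), one argument or row to a line, values as JSON. jog_arm: Moves the arm, as the interface text tells. Its arguments: {"type":"object","properties":{"targets":{"type":"array"}},"required":["targets"]}

```bash
mkdir -p pics && cat > h.py <<'E'
import numpy as np, cv2
from cell import robot
from scipy.spatial.transform import Rotation as R
def grab(n):
    p=robot.camera_params(n); im,d=robot.grab_frame(n); return p,im,d
def save(im,name): cv2.imwrite('pics/'+name+'.png',im[:,:,::-1])
def slopes(p,u,v):
    f=240/np.tan(np.radians(p['fovy'])/2)
    a=np.stack([(np.asarray(u,float)-p['cx'])/f,(np.asarray(v,float)-p['cy'])/f],-1)
    s=a.copy()
    for _ in range(20): s=a/(1+p['k1']*(s**2).sum(-1,keepdims=True))
    return s
def pts(p,u,v,d):
    s=slopes(p,u,v); d=np.asarray(d,float)[...,None]
    c=np.concatenate([s*d,d],-1); E=np.array(p['extrinsics']); return c@E[:3,:3].T+E[:3,3]
def onplane(p,u,v,z):
    s=slopes(p,u,v); c=np.concatenate([s,np.ones(s.shape[:-1]+(1,))],-1)
    E=np.array(p['extrinsics']); w=c@E[:3,:3].T; o=E[:3,3]
    return o+w*((z-o[2])/w[...,2])[...,None]
def cloud(p,d):
    v,u=np.mgrid[0:480,0:640]; return pts(p,u,v,d)
def st():
    s=robot.get_state()
    r=R.from_quat(np.r_[s['tool_rot'][1:],s['tool_rot'][0]])
    print('t',round(s['clock'],2),'pos',np.round(s['tool_pos'],1),'F',np.round(s['force'],1),'w',round(s['width'],3),'q',np.round(s['qpos'],2))
    print(np.round(r.as_matrix(),3).tolist()); return s,r
E
python3 - <<'E'
from h import *
import pickle
st()
o={}
for n in ['side','top','wrist']:
    p,im,d=grab(n); save(im,n+'0'); o[n]=(p,im,d); print(n,{k:np.round(v,3).tolist() for k,v in p.items()}, (d==0).mean())
pickle.dump(o,open('o.pkl','wb'))
E
```

```text
t 0.0 pos [ 176.7 -599.   220.2] F [-0.   0.4 -0.1] w 1.002 q [-1.29  0.35  1.63  0.    1.16 -0.  ]
[[0.959, 0.283, -0.0], [0.283, -0.959, 0.001], [0.0, -0.001, -1.0]]
side {'fovy': 57.693, 'cx': 319.085, 'cy': 235.07, 'k1': -0.048, 'extrinsics': [[-0.936, -0.248, 0.25, 305.142], [-0.352, 0.693, -0.629, 649.005], [-0.017, -0.677, -0.736, 895.83], [0.0, 0.0, 0.0, 1.0]]} 0.003958333333333334
top {'fovy': 55.489, 'cx': 319.355, 'cy': 236.538, 'k1': -0.114, 'extrinsics': [[0.001, -0.99, 0.144, 487.126], [-1.0, -0.005, -0.028, -61.598], [0.028, -0.143, -0.989, 980.627], [0.0, 0.0, 0.0, 1.0]]} 0.00412109375
wrist {'fovy': 66.732, 'cx': 325.665, 'cy': 239.894, 'k1': -0.025, 'extrinsics': [[0.284, -0.91, -0.301, 253.327], [-0.959, -0.27, -0.088, -575.648], [-0.001, 0.314, -0.95, 373.908], [0.0, 0.0, 0.0, 1.0]]} 0.0039713541666666664
```

View pics/top0.png

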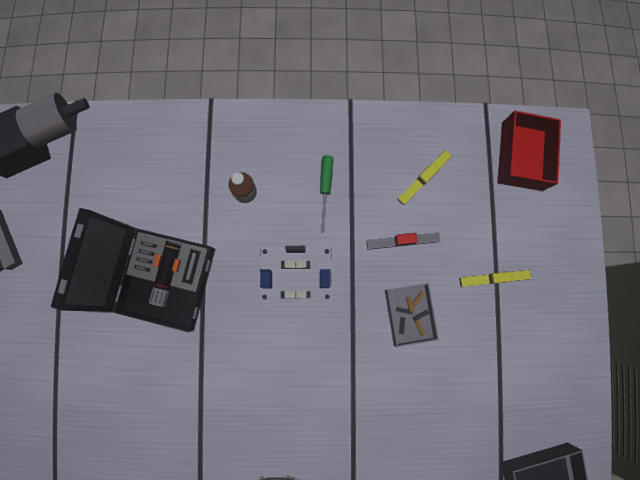

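View pics/side0.png

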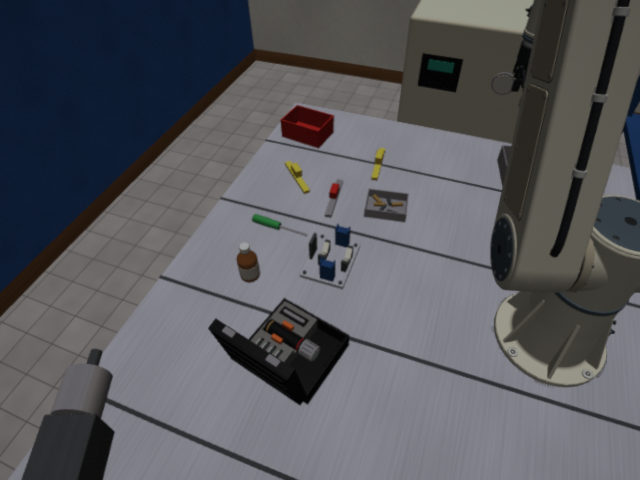

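View pics/wrist0.png

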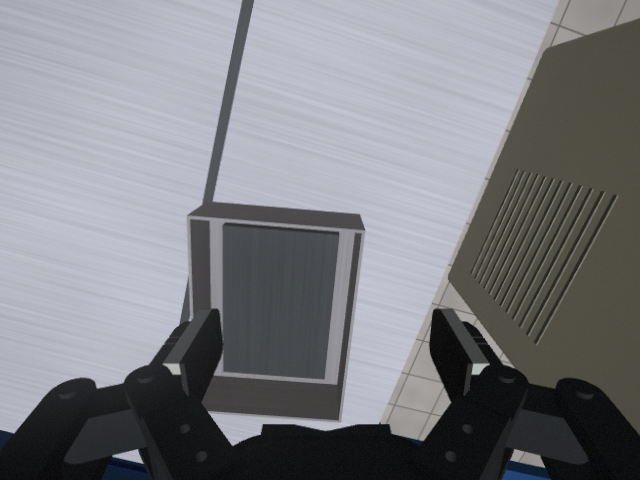

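The top picture shows the case at (135,270) with the tube in it: red ring about (163,282), collar (159,296). The cradle is at (296,272).

Possible mix-ups:
- **Bar:** steel with red grip at (405,240), or the yellow ones at (425,177) and (495,278). I choose the steel one.
- **Tube:** in the case at (165,275), or the grey and black cylinder on the left at (45,120). I choose the one in the case.

Next I check both choices in a close crop and measure.

```bash
python3 - <<'E'
from h import *
import pickle
o=pickle.load(open('o.pkl','rb'))
p,im,d=o['top']
a=cv2.resize(im[200:335,50:220],None,fx=4,fy=4,interpolation=cv2.INTER_CUBIC)[:,:,:]
save(np.clip(a.astype(float)*1.6,0,255).astype(np.uint8),'case_crop')
b=cv2.resize(im[220:310,250:450],None,fx=4,fy=4,interpolation=cv2.INTER_CUBIC)
save(b,'crad_crop')
C=cloud(p,d)
print('bench z',[np.round(C[v,u],1).tolist() for v,u in [(380,280),(200,290),(350,500),(400,100),(150,350)]])
hsv=cv2.cvtColor(im,cv2.COLOR_RGB2HSV)
def blob(name,m,mn=10):
    n,l,s,c=cv2.connectedComponentsWithStats(m.astype(np.uint8))
    for i in range(1,n):
        if s[i,4]>=mn:
            P=C[l==i]; print(name,np.round(c[i],1),s[i,4],'mean',np.round(P.mean(0),1),'z',np.round(np.percentile(P[:,2],[10,50,90]),1))
H,S,V=[hsv[...,i].astype(int) for i in range(3)]
blob('red',((H<6)|(H>174))&(S>150)&(V>50))
blob('orange',(H>=6)&(H<14)&(S>150)&(V>100))
blob('blue',(H>100)&(H<125)&(S>140)&(V>40))
E
```

```text
bench z [[325.0, -6.5, 0.4], [710.3, -24.4, -0.7], [381.5, -483.4, -2.8], [276.1, 377.2, 1.6], [826.8, -157.9, -1.4]]
red [530.1 150.8] 1952 mean [ 825.9 -568.7   24.1] z [ 2.2  5.  70. ]
red [406.5 238.4] 185 mean [ 619.6 -269.8   45.9] z [43.8 45.9 48. ]
red [161.  285.4] 19 mean [517.7 217.7 105. ] z [52.5 57.1 59.6]
orange [156.9 260.1] 51 mean [571.  244.4  57.2] z [55.3 57.2 59.6]
orange [175.3 264.7] 57 mean [561.8 205.7  57.6] z [55.3 58.1 59.9]
blue [323.3 285.2] 12 mean [521.4 -94.8  73.8] z [67.7 75.4 77.5]
```

View pics/case_crop.png

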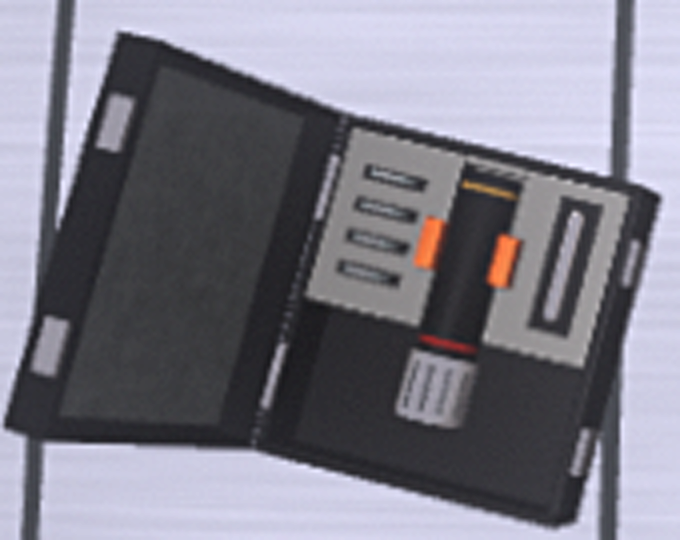

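View pics/crad_crop.png

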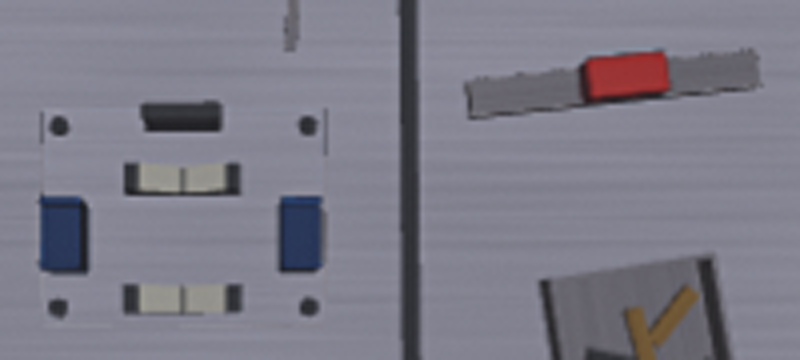

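Both choices hold up: the crop shows collar, red ring and barrel in the case, and the steel bar with the red grip. Now I compute the hover over the collar.

```bash
cat >> h.py <<'E'
def down(yaw,pitch=0):  # tool z down, tool x at yaw (deg)
    c,s=np.cos(np.radians(yaw)),np.sin(np.radians(yaw))
    return R.from_matrix(np.array([[c,s,0],[s,-c,0],[0,0,-1.]]))
def go(pos,rot):
    s,r=st(); dp=r.inv().apply(np.array(pos)-s['tool_pos']); rv=(r.inv()*rot).as_rotvec()
    print('shift',np.round(dp,1),'->',np.round(dp/500,4),'turn deg',np.round(np.degrees(rv),2),'->',np.round(rv/np.pi,4))
E
python3 - <<'E'
from h import *
go([497,241,220],down(166.6))
E
```

```text
t 0.15 pos [ 176.7 -599.1  220.4] F [-0.1  0.3 -0. ] w 1.0 q [-1.29  0.35  1.63  0.    1.16 -0.  ]
[[0.959, 0.283, -0.0], [0.283, -0.959, 0.001], [0.0, -0.001, -1.0]]
shift [ 544.9 -715.2    1.2] -> [ 1.0898 -1.4303  0.0024] turn deg [-2.0000e-02 -8.0000e-02 -1.5017e+02] -> [-1.000e-04 -5.000e-04 -8.343e-01]
```

>>> jog_arm(
  targets=[
    [-1, [0.08, -0.1, 0], [0, 0, -0.05]],
    [-1, [0.16, -0.2, 0], [0, 0, -0.1]],
    [-1, [0.24, -0.3, 0], [0, 0, -0.15]],
    [-1, [0.32, -0.4, 0], [0, 0, -0.2]],
    [-1, [0.4, -0.5, 0], [0, 0, -0.25]],
    [-1, [0.48, -0.6, 0], [0, 0, -0.3]],
    [-1, [0.55, -0.7, 0], [0, 0, -0.35]],
    [-1, [0.6, -0.78, 0], [0, 0, -0.4]],
    [-1, [0.66, -0.86, 0], [0, 0, -0.45]],
    [-1, [0.72, -0.94, 0], [0, 0, -0.5]],
  ],
)

```text
clock: 1.4
tool_pos: [389.4, -45.1, 221.2]
tool_rot: [0.0, 0.597, 0.803, 0.0]
force: [0.5, -0.1, 0.6]
width: 0.998
```

```bash
python3 - <<'E'
from h import *
go([497,241,220],down(166.6))
E
```

```text
t 1.4 pos [389.4 -45.1 221.2] F [ 0.5 -0.1  0.6] w 0.998 q [-0.12 -0.03  2.09 -0.    1.07 -0.41]
[[-0.288, 0.958, 0.001], [0.958, 0.288, -0.0], [-0.0, 0.001, -1.0]]
shift [243.  185.5   1.2] -> [0.486  0.3709 0.0024] turn deg [ 2.000e-02  4.000e-02 -5.986e+01] -> [ 1.000e-04  2.000e-04 -3.325e-01]
```

>>> jog_arm(
  targets=[
    [-1, [0.1, 0.075, 0], [0, 0, -0.055]],
    [-1, [0.2, 0.15, 0], [0, 0, -0.11]],
    [-1, [0.3, 0.225, 0], [0, 0, -0.165]],
    [-1, [0.4, 0.3, 0], [0, 0, -0.22]],
    [-1, [0.46, 0.35, 0], [0, 0, -0.275]],
    [-1, [0.486, 0.371, 0], [0, 0, -0.32]],
    [-1, [0.486, 0.371, 0], [0, 0, -0.3325]],
    [-1, [0.486, 0.371, 0], [0, 0, -0.3325]],
    [-1, [0.486, 0.371, 0], [0, 0, -0.3325]],
    [-1, [0.486, 0.371, 0], [0, 0, -0.3325]],
  ],
)

```text
clock: 2.65
tool_pos: [498.3, 238.4, 221.1]
tool_rot: [0.0, 0.12, 0.993, 0.0]
force: [0.6, -0.3, -1.0]
width: 1.0
```

```bash
python3 - <<'E'
from h import *
import pickle
st()
o={}
for n in ['wrist']:
    p,im,d=grab(n); save(im,n+'1'); o[n]=(p,im,d)
pickle.dump(o,open('o1.pkl','wb'))
E
```

```text
t 2.65 pos [498.3 238.4 221.1] F [ 0.6 -0.3 -1. ] w 1.0 q [ 0.44  0.24  1.79  0.    1.11 -0.89]
[[-0.971, 0.238, 0.0], [0.238, 0.971, 0.0], [-0.0, 0.0, -1.0]]
```

View pics/wrist1.png

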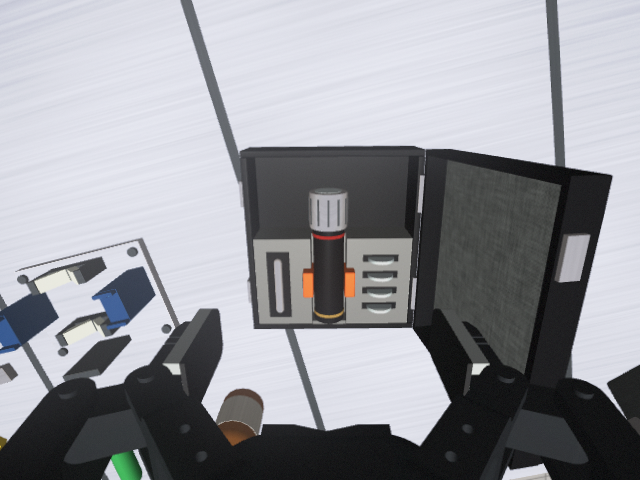

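The wrist picture shows the collar at (328,210), the red ring at (328,237), the cheeks at (308,283) and (349,282), and the lid leaning back to the right of the hinge at (418,240). The cradle shows on the left at (80,300). I measure the tube axis and the case yaw.

```bash
python3 - <<'E'
from h import *
import pickle
p,im,d=pickle.load(open('o1.pkl','rb'))['wrist']
C=cloud(p,d); hsv=cv2.cvtColor(im,cv2.COLOR_RGB2HSV); H,S,V=[hsv[...,i].astype(int) for i in range(3)]
o=(H>=3)&(H<16)&(S>150)&(V>120); o[:265]=0;o[305:]=0
n,l,s,c=cv2.connectedComponentsWithStats(o.astype(np.uint8)); ch=[]
for i in range(1,n):
    if s[i,4]>150:
        m=(l==i); P=C[m]; P=P[P[:,2]>54]; ch.append((P.max(0)+P.min(0))/2); print('cheek',s[i,4],P.mean(0).round(1),np.median(P[:,2]).round(1))
# tube points in window, height > 50
win=np.zeros(im.shape[:2],bool); win[186:325,300:352]=1
P=C[win&~o]; P=P[(P[:,2]>47)&(P[:,2]<66)]
# collar: top ridge fit per slice
yaw=-13.7
for it in range(4):
    ex=np.array([np.cos(np.radians(yaw)),np.sin(np.radians(yaw))]);ey=np.array([-ex[1],ex[0]])
    q0=np.array([498,240.]); a=(P[:,:2]-q0)@ex; b=(P[:,:2]-q0)@ey
    xs=[];ys=[]
    for lo in range(int(a.min()),int(a.max()),4):
        k=(a>=lo)&(a<lo+4)
        if k.sum()>30: xs.append(lo+2); ys.append((np.percentile(b[k],3)+np.percentile(b[k],97))/2)
    f=np.polyfit(xs,ys,1); yaw+=np.degrees(np.arctan(f[0]))
print('yaw',yaw,'offset',f[1],'a range',np.percentile(a,[0.5,99.5]), 'top z',np.percentile(P[:,2],[50,98]))
print(list(zip(xs,np.round(ys,1))))
hs=(a<12); print('collar z max',np.percentile(P[hs,2],98))
red=((H<5)|(H>175))&(S>120)&(V>60)&win; print('red',C[red].mean(0), ((C[red][:,:2]-q0)@ex).mean())
# case edges: rim points z 40..52
E=C[140:335,235:430].reshape(-1,3); E=E[(E[:,2]>42)&(E[:,2]<50)]
r=cv2.minAreaRect(E[:,:2].astype(np.float32)); print('rim',r)
# lid
L=C[140:470,420:615].reshape(-1,3); L=L[(L[:,2]>60)&(L[:,2]<260)]
print('lid top',np.percentile(L,[1,99],axis=0).round(0))
E
```

```text
cheek 263 [559.3 206.5  59.7] 58.4
cheek 256 [569.3 245.   58.3] 58.4
yaw -14.708553000822148 offset 0.7724398928808854 a range [-19.90986295 115.24697274] top z [56.67382534 61.71559925]
[(-18, np.float64(0.9)), (-14, np.float64(0.6)), (-10, np.float64(0.7)), (-6, np.float64(0.8)), (-2, np.float64(0.9)), (2, np.float64(0.9)), (6, np.float64(1.3)), (10, np.float64(1.8)), (14, np.float64(1.0)), (18, np.float64(1.7)), (22, np.float64(1.8)), (26, np.float64(1.5)), (30, np.float64(1.5)), (34, np.float64(-3.2)), (38, np.float64(-0.4)), (42, np.float64(-3.1)), (46, np.float64(1.3)), (50, np.float64(0.9)), (54, np.float64(1.5)), (58, np.float64(-2.4)), (62, np.float64(3.6)), (66, np.float64(3.3)), (70, np.float64(3.6)), (74, np.float64(2.5)), (78, np.float64(-2.8)), (82, np.float64(2.7)), (86, np.float64(-2.5)), (90, np.float64(-1.4)), (94, np.float64(1.7)), (98, np.float64(0.6)), (102, np.float64(2.3)), (106, np.float64(1.4)), (110, np.float64(0.8))]
collar z max 62.29102347814518
red [518.43644043 236.54796611  58.42836083] 20.64316266764066
rim ((533.908447265625, 243.4111328125), (184.4668426513672, 179.96865844726562), 76.81912994384766)
lid top [[468. 281.  63.]
 [638. 378. 257.]]
```

>>> jog_arm(
  targets=[
    [-1, [0.004, 0.005, 0.05], [0, 0, 0]],
    [-1, [0.004, 0.005, 0.11], [0, 0, 0]],
    [-1, [0.004, 0.005, 0.17], [0, 0, 0]],
    [-1, [0.004, 0.005, 0.22], [0, 0, 0]],
    [-1, [0.004, 0.005, 0.26], [0, 0, 0]],
    [-1, [0.004, 0.005, 0.3], [0, 0, 0]],
    [-1, [0.004, 0.005, 0.33], [0, 0, 0]],
    [-1, [0.004, 0.005, 0.355], [0, 0, 0]],
    [-1, [0.004, 0.005, 0.366], [0, 0, 0]],
    [-1, [0.004, 0.005, 0.366], [0, 0, 0]],
  ],
)

```text
clock: 3.95
tool_pos: [497.0, 241.6, 37.9]
tool_rot: [-0.0, 0.119, 0.993, -0.0]
force: [-0.0, 0.6, 0.1]
width: 0.996
```

```bash
python3 - <<'E'
from h import *
st()
p,im,d=grab('wrist'); save(im,'wrist2')
E
```

```text
t 3.95 pos [497.  241.6  37.9] F [-0.   0.6  0.1] w 0.996 q [ 0.45  0.48  1.92 -0.    0.74 -0.88]
[[-0.971, 0.237, -0.0], [0.237, 0.971, -0.0], [0.0, -0.0, -1.0]]
```

View pics/wrist2.png

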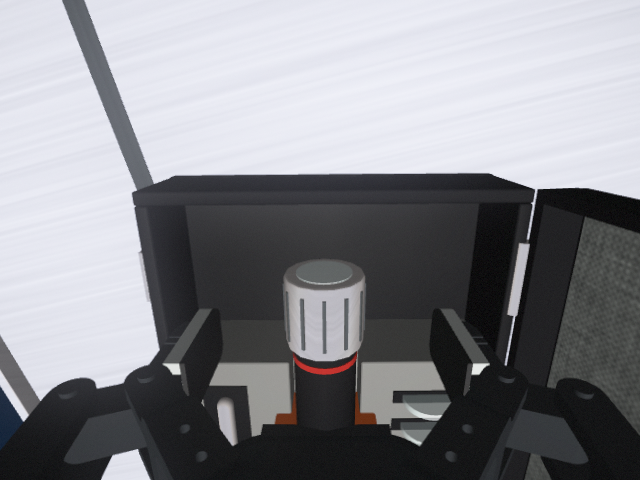

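The picture shows the collar at (325,310), centred between the pads at (215,350) and (437,350). I close the gripper.

>>> jog_arm(
  targets=[
    [-0.3, [0, 0, 0], [0, 0, 0]],
    [-0.1, [0, 0, 0], [0, 0, 0]],
    [0, [0, 0, 0], [0, 0, 0]],
    [0.1, [0, 0, 0], [0, 0, 0]],
    [0.2, [0, 0, 0], [0, 0, 0]],
    [0.4, [0, 0, 0], [0, 0, 0]],
    [1, [0, 0, 0], [0, 0, 0]],
    [1, [0, 0, 0], [0, 0, 0]],
    [1, [0, 0, 0], [0, 0, 0]],
    [1, [0, 0, 0], [0, 0, 0]],
  ],
)

```text
clock: 5.25
tool_pos: [496.8, 241.4, 38.3]
tool_rot: [-0.0, 0.119, 0.993, -0.0]
force: [-1.9, -1.7, 5.7]
width: 0.345
```

```bash
python3 - <<'E'
from h import *
st()
E
```

```text
t 5.25 pos [496.8 241.4  38.3] F [-1.9 -1.7  5.7] w 0.345 q [ 0.45  0.48  1.92 -0.    0.74 -0.88]
[[-0.971, 0.237, -0.0], [0.237, 0.971, -0.0], [0.0, -0.0, -1.0]]
```

```bash
python3 - <<'E'
from h import *
p,im,d=grab('wrist'); save(im,'wrist3')
E
```

```text
(no output)
```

View pics/wrist3.png

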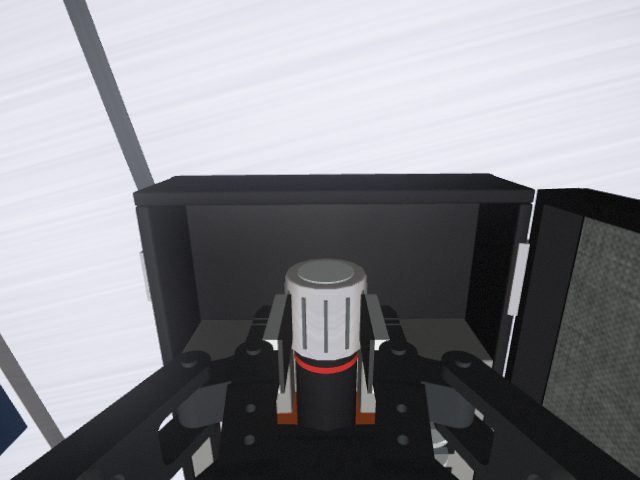

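The picture shows the collar at (325,310) held squarely between both pads. Now a slow lift, with a small roll wiggle about the tube's own axis so that the case is not pulled sideways.

>>> jog_arm(
  targets=[
    [1, [0, -0.001, -0.002], [0.02, 0, 0]],
    [1, [0, 0.001, -0.005], [-0.02, 0, 0]],
    [1, [0, -0.001, -0.008], [0.02, 0, 0]],
    [1, [0, 0.001, -0.011], [-0.02, 0, 0]],
    [1, [0, -0.001, -0.014], [0.02, 0, 0]],
    [1, [0, 0.001, -0.017], [-0.02, 0, 0]],
    [1, [0, -0.001, -0.02], [0.02, 0, 0]],
    [1, [0, 0.001, -0.023], [-0.02, 0, 0]],
    [1, [0, -0.001, -0.026], [0.02, 0, 0]],
    [1, [0, 0, -0.029], [0, 0, 0]],
  ],
)

```text
clock: 6.55
tool_pos: [497.7, 243.3, 52.5]
tool_rot: [0.0, 0.119, 0.993, -0.0]
force: [0.2, 1.1, 1.3]
width: 0.095
```

```bash
python3 - <<'E'
from h import *
s,r=st(); print(np.round(s['torque'],2))
p,im,d=grab('wrist'); save(im,'wrist4')
p,im,d=grab('side'); save(cv2.resize(im[280:410,200:360],None,fx=4,fy=4,interpolation=cv2.INTER_CUBIC),'side4')
E
```

```text
t 6.55 pos [497.7 243.3  52.5] F [0.2 1.1 1.3] w 0.095 q [ 0.45  0.46  1.91 -0.    0.76 -0.88]
[[-0.972, 0.236, 0.001], [0.236, 0.972, -0.0], [-0.001, 0.0, -1.0]]
[ 0.02 -0.    0.02]
```

View pics/wrist4.png

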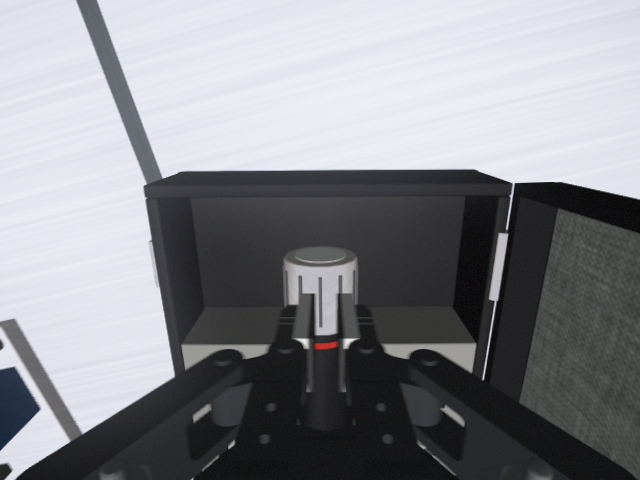

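View pics/side4.png

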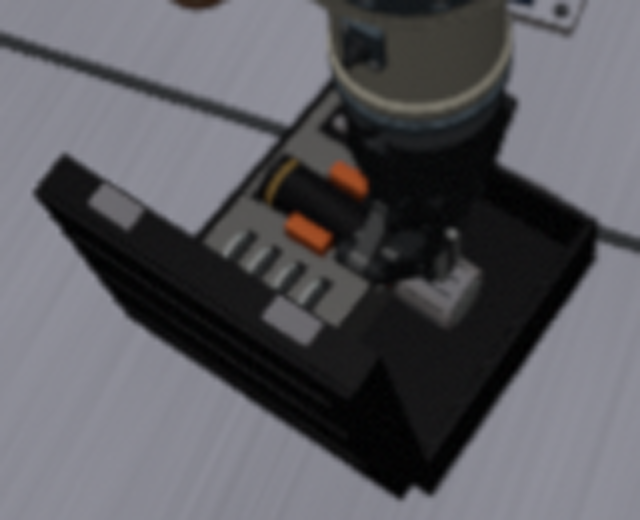

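The fingers slipped up off the collar and the tube stayed put. They seem to sit higher than I reckoned. I check the tip reach and the finger height in the depth picture.

```bash
python3 - <<'E'
from h import *
print(robot.tip_reach, [a for a in dir(robot) if a[0]!='_'])
s,r=st(); 
p,im,d=grab('wrist'); C=cloud(p,d)
for v,u in [(297,306),(297,349),(310,303),(310,352),(330,304),(330,350),(380,312),(380,345),(270,320),(250,320),(345,327),(330,320)]:
    w=r.inv().apply(C[v,u]-s['tool_pos']); print((v,u),'world',C[v,u].round(1),'tool',w.round(1))
E
```

```text
14.0 ['Unreachable', 'camera_params', 'close_job', 'get_state', 'grab_frame', 'tip_reach']
t 6.65 pos [496.6 241.3  52.4] F [ 0.  -0.4 -0.1] w -0.0 q [ 0.45  0.46  1.92  0.    0.76 -0.88]
[[-0.971, 0.237, -0.0], [0.237, 0.971, 0.001], [0.0, 0.001, -1.0]]
(297, 306) world [490.1 234.5  57. ] tool [ 4.7 -8.2 -4.6]
(297, 349) world [495.5 253.4  55.3] tool [ 3.9 11.5 -2.9]
(310, 303) world [486.9 235.   74.6] tool [  7.9  -8.5 -22.2]
(310, 352) world [491.6 254.3  74.6] tool [  7.9  11.4 -22.2]
(330, 304) world [487.  236.3  89.9] tool [  8.2  -7.2 -37.5]
(330, 350) world [491.2 252.6  89.4] tool [  7.9   9.7 -37. ]
(380, 312) world [483.8 241.3 122.2] tool [ 12.5  -3.1 -69.8]
(380, 345) world [485.4 250.3 122.9] tool [ 13.1   6.1 -70.5]
(270, 320) world [478.1 244.   58.3] tool [18.6 -1.8 -5.9]
(250, 320) world [477.7 243.8  33.3] tool [18.9 -2.1 19.1]
(345, 327) world [487.6 244.8 101.4] tool [  9.6   1.2 -48.9]
(330, 320) world [484.9 242.9  95.7] tool [ 11.8  -1.2 -43.3]
```

>>> jog_arm(
  targets=[
    [1, [0, 0, -0.03], [0, 0, 0]],
    [1, [0, 0, -0.08], [0, 0, 0]],
    [1, [0, 0, -0.12], [0, 0, 0]],
    [1, [0, 0, -0.12], [0, 0, 0]],
    [-0.4, [0, 0, -0.12], [0, 0, 0]],
    [-0.4, [0, 0, -0.12], [0, 0, 0]],
    [-0.4, [0, 0, -0.12], [0, 0, 0]],
    [-0.4, [0, 0, -0.12], [0, 0, 0]],
    [-0.4, [0, 0, -0.12], [0, 0, 0]],
    [-0.4, [0, 0, -0.12], [0, 0, 0]],
  ],
)

```text
clock: 7.95
tool_pos: [497.0, 241.6, 112.5]
tool_rot: [-0.0, 0.119, 0.993, -0.0]
force: [0.7, 0.1, -0.1]
width: 0.697
```

```bash
python3 - <<'E'
from h import *
import pickle
s,r=st()
p,im,d=grab('wrist'); save(im,'wrist5'); pickle.dump((p,im,d,s,r.as_matrix()),open('o5.pkl','wb'))
C=cloud(p,d); T=r.inv().apply((C.reshape(-1,3)-s['tool_pos'])).reshape(C.shape)
for yy in [(5,60),(-60,-5)]:
    m=(T[...,1]>yy[0])&(T[...,1]<yy[1])&(abs(T[...,0])<14)&(T[...,2]<40)
    print(np.percentile(T[m],[1,50,95,99],axis=0).round(1))
E
```

```text
t 7.95 pos [497.  241.6 112.5] F [ 0.7  0.1 -0.1] w 0.697 q [ 0.45  0.37  1.88 -0.    0.89 -0.88]
[[-0.971, 0.237, -0.0], [0.237, 0.971, -0.0], [0.0, -0.0, -1.0]]
[[ -9.7   5.7 -99.3]
 [ 10.9  48.8 -73.4]
 [ 13.3  58.5 -32.7]
 [ 13.7  59.7 -21.9]]
[[ -9.9 -59.7 -99.6]
 [ 11.  -49.2 -73.6]
 [ 13.2  -8.6 -33.2]
 [ 13.7  -5.8 -22. ]]
```

View pics/wrist5.png

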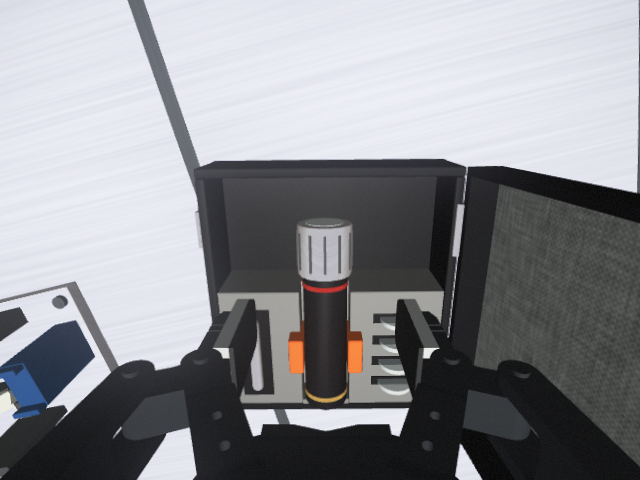

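```bash
python3 - <<'E'
from h import *
import pickle
p,im,d,s,r=pickle.load(open('o5.pkl','rb'))
C=cloud(p,d); T=(C-s['tool_pos'])@r
for v in [298,301,305,310,320,330,345,360]:
    print(v,[(u,T[v,u].round(0).tolist()) for u in range(218,258,5)])
print('cam in tool',(np.array(p['extrinsics'])[:3,3]-s['tool_pos'])@r)
E
```

```text
298 [(218, [-32.0, -72.0, 66.0]), (223, [-32.0, -68.0, 66.0]), (228, [-33.0, -65.0, 67.0]), (233, [-32.0, -61.0, 65.0]), (238, [-32.0, -58.0, 66.0]), (243, [-32.0, -55.0, 66.0]), (248, [-32.0, -51.0, 66.0]), (253, [-33.0, -48.0, 67.0])]
301 [(218, [-34.0, -72.0, 65.0]), (223, [-34.0, -68.0, 65.0]), (228, [-34.0, -65.0, 65.0]), (233, [-35.0, -62.0, 66.0]), (238, [12.0, -35.0, -22.0]), (243, [12.0, -33.0, -22.0]), (248, [12.0, -31.0, -21.0]), (253, [11.0, -29.0, -20.0])]
305 [(218, [-38.0, -72.0, 66.0]), (223, [-38.0, -69.0, 66.0]), (228, [-37.0, -65.0, 64.0]), (233, [12.0, -36.0, -26.0]), (238, [12.0, -34.0, -25.0]), (243, [12.0, -32.0, -25.0]), (248, [12.0, -30.0, -25.0]), (253, [9.0, -29.0, -19.0])]
310 [(218, [-42.0, -73.0, 66.0]), (223, [-41.0, -69.0, 65.0]), (228, [-41.0, -66.0, 66.0]), (233, [12.0, -35.0, -30.0]), (238, [11.0, -33.0, -28.0]), (243, [12.0, -31.0, -29.0]), (248, [11.0, -29.0, -28.0]), (253, [7.0, -29.0, -20.0])]
320 [(218, [8.0, -41.0, -31.0]), (223, [8.0, -39.0, -31.0]), (228, [12.0, -35.0, -37.0]), (233, [12.0, -33.0, -36.0]), (238, [12.0, -31.0, -37.0]), (243, [12.0, -29.0, -37.0]), (248, [8.0, -29.0, -30.0]), (253, [3.0, -29.0, -21.0])]
330 [(218, [8.0, -39.0, -38.0]), (223, [12.0, -35.0, -43.0]), (228, [12.0, -33.0, -44.0]), (233, [11.0, -32.0, -43.0]), (238, [12.0, -30.0, -43.0]), (243, [8.0, -29.0, -38.0]), (248, [3.0, -30.0, -30.0]), (253, [-1.0, -29.0, -22.0])]
345 [(218, [12.0, -34.0, -53.0]), (223, [12.0, -33.0, -53.0]), (228, [12.0, -31.0, -52.0]), (233, [11.0, -30.0, -51.0]), (238, [8.0, -29.0, -46.0]), (243, [4.0, -29.0, -41.0]), (248, [-1.0, -29.0, -34.0]), (253, [-7.0, -29.0, -24.0])]
360 [(218, [13.0, -31.0, -62.0]), (223, [13.0, -30.0, -61.0]), (228, [8.0, -31.0, -55.0]), (233, [7.0, -29.0, -53.0]), (238, [4.0, -29.0, -50.0]), (243, [-1.0, -29.0, -42.0]), (248, [-7.0, -29.0, -34.0]), (253, [-77.0, -50.0, 59.0])]
cam in tool [  81.12884478    0.69098171 -153.56642635]
```

The depth picture puts the fingertips (253,300) about 21 mm behind the reported TCP at this opening, not ahead of it. That agrees with the 29 mm chord the first grip closed on. So I must go about 28 mm deeper. First I recheck the collar and tube.

```bash
python3 - <<'E'
from h import *
import pickle
p,im,d,s,r=pickle.load(open('o5.pkl','rb'))
C=cloud(p,d); T=(C-s['tool_pos'])@r
W=C[215:405,296:356].reshape(-1,3);t=T[215:405,296:356].reshape(-1,3)
k=(W[:,2]>46)&(W[:,2]<70); W=W[k];t=t[k]
for lo in range(-120,30,8):
    q=(t[:,0]>=lo)&(t[:,0]<lo+8)
    if q.sum()>30: print(lo+4,q.sum(),'y',((np.percentile(t[q,1],3)+np.percentile(t[q,1],97))/2).round(1),'ztop',np.percentile(W[q,2],90).round(1))
print(np.percentile(t[:,0],[0.5,99.5]))
print('bench', np.median(C[60:120,250:450,2]))
E
```

```text
-116 153 y 0.7 ztop 47.4
-108 254 y 1.0 ztop 62.6
-100 523 y 0.7 ztop 63.5
-92 461 y 0.7 ztop 62.7
-84 488 y 0.7 ztop 62.1
-76 614 y 0.7 ztop 61.4
-68 609 y 0.7 ztop 61.0
-60 789 y 0.6 ztop 60.2
-52 551 y 0.4 ztop 59.8
-44 563 y 0.6 ztop 59.3
-36 574 y 0.6 ztop 58.7
-28 556 y 2.0 ztop 58.2
-20 511 y -0.0 ztop 57.9
-12 484 y -0.2 ztop 59.7
-4 653 y -0.1 ztop 59.8
4 658 y -0.3 ztop 59.2
12 675 y -0.4 ztop 58.6
20 533 y -0.3 ztop 57.8
[-118.78221242   20.18243002]
bench 0.6597657719874519
```

>>> jog_arm(
  targets=[
    [-0.4, [0.004, 0, 0.04], [0, 0, 0]],
    [-0.4, [0.004, 0, 0.08], [0, 0, 0]],
    [-0.4, [0.004, 0, 0.11], [0, 0, 0]],
    [-0.4, [0.004, 0, 0.14], [0, 0, 0]],
    [-0.4, [0.004, 0, 0.16], [0, 0, 0]],
    [-0.4, [0.004, 0, 0.175], [0, 0, 0]],
    [-0.4, [0.004, 0, 0.185], [0, 0, 0]],
    [-0.4, [0.004, 0, 0.195], [0, 0, 0]],
    [-0.4, [0.004, 0, 0.2], [0, 0, 0]],
    [-0.4, [0.004, 0, 0.2], [0, 0, 0]],
  ],
)

```text
clock: 9.25
tool_pos: [495.0, 242.1, 12.4]
tool_rot: [-0.0, 0.119, 0.993, -0.0]
force: [1.3, -0.6, 0.7]
width: 0.702
```

```bash
python3 - <<'E'
from h import *
s,r=st()
p,im,d=grab('wrist'); save(im,'wrist6')
C=cloud(p,d); T=(C-s['tool_pos'])@r.as_matrix()
for v in [298,301,305,310,320]:
    print(v,[(u,T[v,u].round(0).tolist(),C[v,u,2].round(0)) for u in range(238,258,5)])
E
```

```text
t 9.25 pos [495.  242.1  12.4] F [ 1.3 -0.6  0.7] w 0.702 q [ 0.45  0.52  1.93  0.    0.68 -0.88]
[[-0.971, 0.237, -0.0], [0.237, 0.971, -0.0], [0.0, -0.0, -1.0]]
298 [(238, [-1.0, -42.0, 5.0], np.float64(7.0)), (243, [-1.0, -39.0, 6.0], np.float64(7.0)), (248, [-2.0, -37.0, 6.0], np.float64(6.0)), (253, [-1.0, -35.0, 6.0], np.float64(7.0))]
301 [(238, [12.0, -34.0, -23.0], np.float64(35.0)), (243, [12.0, -32.0, -23.0], np.float64(36.0)), (248, [12.0, -31.0, -22.0], np.float64(35.0)), (253, [11.0, -29.0, -20.0], np.float64(32.0))]
305 [(238, [12.0, -34.0, -25.0], np.float64(38.0)), (243, [12.0, -32.0, -26.0], np.float64(38.0)), (248, [12.0, -30.0, -25.0], np.float64(37.0)), (253, [8.0, -29.0, -19.0], np.float64(32.0))]
310 [(238, [12.0, -33.0, -30.0], np.float64(42.0)), (243, [12.0, -31.0, -30.0], np.float64(42.0)), (248, [11.0, -29.0, -29.0], np.float64(41.0)), (253, [6.0, -29.0, -19.0], np.float64(32.0))]
320 [(238, [12.0, -31.0, -37.0], np.float64(49.0)), (243, [11.0, -30.0, -36.0], np.float64(48.0)), (248, [8.0, -29.0, -30.0], np.float64(43.0)), (253, [3.0, -29.0, -21.0], np.float64(34.0))]
```

View pics/wrist6.png

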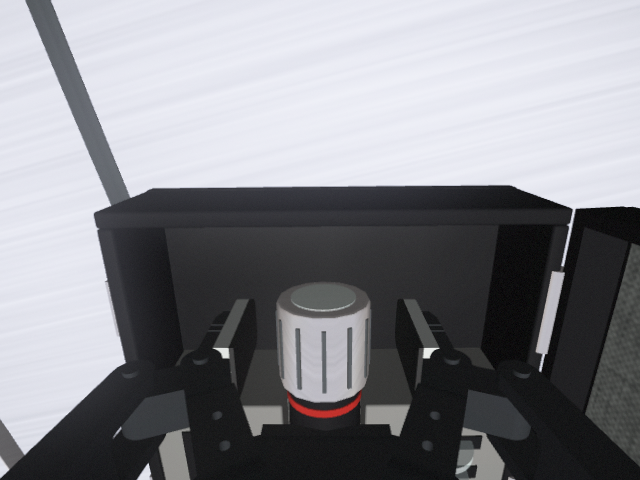

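Tips measured at z 32 beside the collar at (323,340), with no force. I go 5 mm lower and close.

>>> jog_arm(
  targets=[
    [-0.4, [0, 0, 0.005], [0, 0, 0]],
    [-0.4, [0, 0, 0.01], [0, 0, 0]],
    [-0.2, [0, 0, 0.01], [0, 0, 0]],
    [0, [0, 0, 0.01], [0, 0, 0]],
    [0.1, [0, 0, 0.01], [0, 0, 0]],
    [0.2, [0, 0, 0.01], [0, 0, 0]],
    [0.4, [0, 0, 0.01], [0, 0, 0]],
    [1, [0, 0, 0.01], [0, 0, 0]],
    [1, [0, 0, 0.01], [0, 0, 0]],
    [1, [0, 0, 0.01], [0, 0, 0]],
  ],
)

```text
clock: 10.55
tool_pos: [495.1, 242.3, 7.7]
tool_rot: [0.0, 0.119, 0.993, 0.0]
force: [-2.7, 2.3, 5.8]
width: 0.404
```

```bash
python3 - <<'E'
from h import *
s,r=st()
E
```

```text
t 10.55 pos [495.1 242.3   7.7] F [-2.7  2.3  5.8] w 0.404 q [ 0.45  0.53  1.94  0.    0.67 -0.88]
[[-0.971, 0.237, 0.0], [0.237, 0.971, 0.0], [-0.0, 0.0, -1.0]]
```

```bash
python3 - <<'E'
from h import *
s,r=st()
p,im,d=grab('wrist'); save(im,'wrist7')
C=cloud(p,d); T=(C-s['tool_pos'])@r.as_matrix()
for v in [285,290,294,298,302,306,310]:
    print(v,[(u,T[v,u].round(0).tolist(),C[v,u,2].round(0)) for u in range(258,290,4)])
E
```

```text
t 10.55 pos [495.1 242.3   7.7] F [-2.7  2.3  5.8] w 0.404 q [ 0.45  0.53  1.94  0.    0.67 -0.88]
[[-0.971, 0.237, 0.0], [0.237, 0.971, 0.0], [-0.0, 0.0, -1.0]]
285 [(258, [8.0, -31.0, 0.0], np.float64(7.0)), (262, [8.0, -29.0, 2.0], np.float64(6.0)), (266, [8.0, -27.0, 1.0], np.float64(7.0)), (270, [8.0, -25.0, 1.0], np.float64(6.0)), (274, [9.0, -23.0, -0.0], np.float64(8.0)), (278, [8.0, -22.0, 2.0], np.float64(6.0)), (282, [8.0, -20.0, 1.0], np.float64(6.0)), (286, [8.0, -18.0, 0.0], np.float64(7.0))]
290 [(258, [5.0, -31.0, 1.0], np.float64(6.0)), (262, [6.0, -29.0, 0.0], np.float64(7.0)), (266, [5.0, -27.0, 1.0], np.float64(7.0)), (270, [6.0, -25.0, 1.0], np.float64(7.0)), (274, [6.0, -23.0, 1.0], np.float64(7.0)), (278, [5.0, -22.0, 1.0], np.float64(6.0)), (282, [5.0, -20.0, 1.0], np.float64(7.0)), (286, [5.0, -18.0, 1.0], np.float64(6.0))]
294 [(258, [4.0, -31.0, 0.0], np.float64(7.0)), (262, [3.0, -29.0, 1.0], np.float64(6.0)), (266, [3.0, -27.0, 1.0], np.float64(6.0)), (270, [12.0, -23.0, -15.0], np.float64(23.0)), (274, [11.0, -21.0, -15.0], np.float64(23.0)), (278, [12.0
[... 927 characters left out ...]
[8.0, -26.0, -19.0], np.float64(26.0)), (266, [11.0, -23.0, -25.0], np.float64(33.0)), (270, [12.0, -21.0, -26.0], np.float64(33.0)), (274, [12.0, -20.0, -26.0], np.float64(33.0)), (278, [16.0, -17.0, -34.0], np.float64(41.0)), (282, [17.0, -15.0, -36.0], np.float64(43.0)), (286, [17.0, -14.0, -36.0], np.float64(43.0))]
310 [(258, [8.0, -27.0, -22.0], np.float64(30.0)), (262, [7.0, -25.0, -21.0], np.float64(29.0)), (266, [12.0, -22.0, -29.0], np.float64(37.0)), (270, [11.0, -21.0, -29.0], np.float64(36.0)), (274, [12.0, -19.0, -29.0], np.float64(36.0)), (278, [16.0, -17.0, -36.0], np.float64(44.0)), (282, [17.0, -15.0, -38.0], np.float64(46.0)), (286, [17.0, -13.0, -39.0], np.float64(47.0))]
```

View pics/wrist7.png

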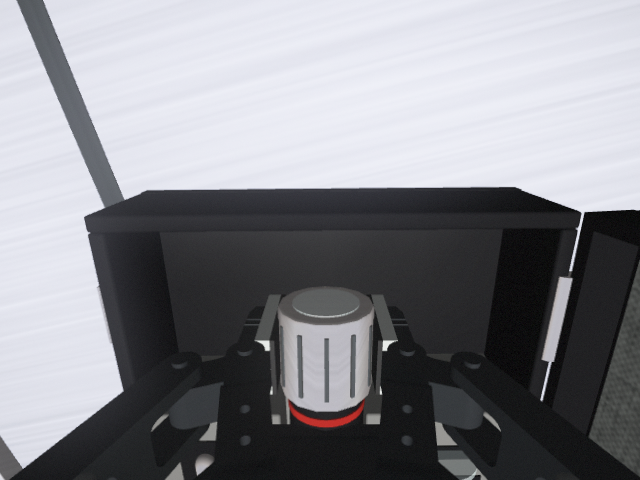

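Tips are now at z 23 with the pads flat on the collar at (325,345), 18 mm either side. Now the slow wiggling lift.

>>> jog_arm(
  targets=[
    [1, [0, 0, -0.001], [0.01, 0, 0]],
    [1, [0, 0, -0.003], [-0.012, 0, 0]],
    [1, [0, 0, -0.005], [0.014, 0, 0]],
    [1, [0, 0, -0.008], [-0.014, 0, 0]],
    [1, [0, 0, -0.011], [0.014, 0, 0]],
    [1, [0, 0, -0.014], [-0.014, 0, 0]],
    [1, [0, 0, -0.017], [0.014, 0, 0]],
    [1, [0, 0, -0.02], [-0.014, 0, 0]],
    [1, [0, 0, -0.023], [0.014, 0, 0]],
    [1, [0, 0, -0.025], [0, 0, 0]],
  ],
)

```text
clock: 11.85
tool_pos: [493.8, 242.2, 18.8]
tool_rot: [-0.001, 0.119, 0.993, -0.001]
force: [-0.8, -1.4, -5.7]
width: 0.402
```

```bash
python3 - <<'E'
from h import *
s,r=st(); print(np.round(s['torque'],2))
p,im,d=grab('wrist'); save(im,'wrist8')
p,im,d=grab('side'); save(cv2.resize(im[280:410,200:360],None,fx=4,fy=4,interpolation=cv2.INTER_CUBIC),'side8')
E
```

```text
t 11.85 pos [493.8 242.2  18.8] F [-0.8 -1.4 -5.7] w 0.402 q [ 0.45  0.51  1.93 -0.    0.7  -0.88]
[[-0.972, 0.236, -0.003], [0.236, 0.972, -0.002], [0.002, -0.003, -1.0]]
[-0.15  0.52 -0.04]
```

View pics/wrist8.png

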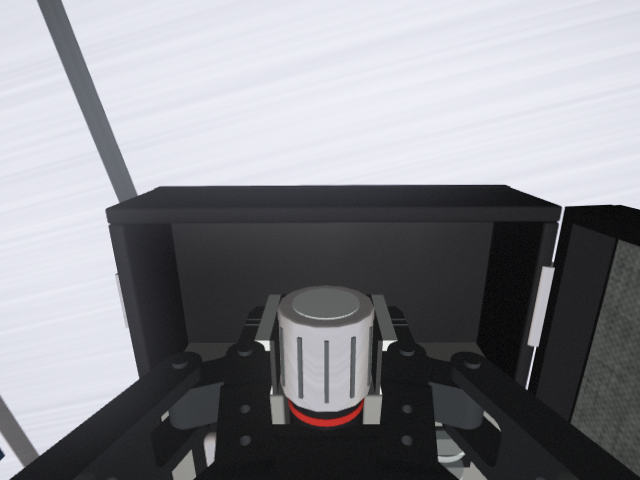

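View pics/side8.png

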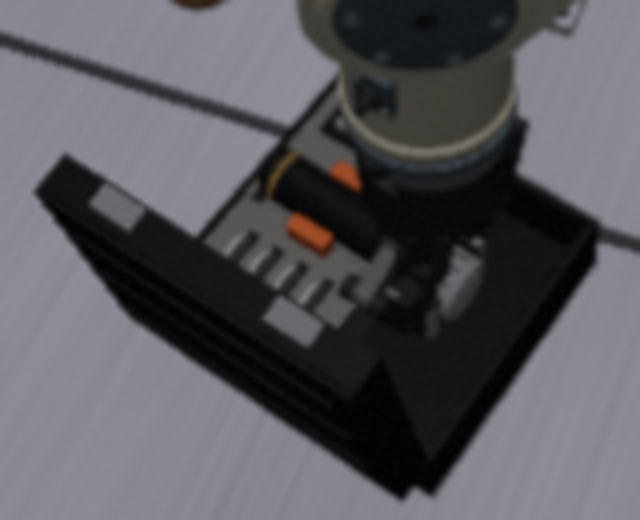

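The collar at (325,345) has come up 11 mm with the gripper. The force is 6 N and the case has not moved. I continue.

>>> jog_arm(
  targets=[
    [1, [0, 0, -0.003], [0.012, 0, 0]],
    [1, [0, 0, -0.006], [-0.012, 0, 0]],
    [1, [0, 0, -0.01], [0.012, 0, 0]],
    [1, [0, 0, -0.014], [-0.012, 0, 0]],
    [1, [0, 0, -0.018], [0.012, 0, 0]],
    [1, [0, 0, -0.022], [-0.012, 0, 0]],
    [1, [0, 0, -0.026], [0.012, 0, 0]],
    [1, [0, 0, -0.03], [-0.006, 0, 0]],
    [1, [0, 0, -0.035], [0, 0, 0]],
    [1, [0, 0, -0.04], [0, 0, 0]],
  ],
)

```text
clock: 13.2
tool_pos: [495.4, 242.1, 40.2]
tool_rot: [0.0, 0.12, 0.993, -0.001]
force: [0.6, -0.0, -2.5]
width: 0.406
```

```bash
python3 - <<'E'
from h import *
s,r=st(); print(np.round(s['torque'],2))
p,im,d=grab('wrist'); save(im,'wrist9')
p,im,d=grab('side'); save(cv2.resize(im[280:410,200:360],None,fx=4,fy=4,interpolation=cv2.INTER_CUBIC),'side9')
E
```

```text
t 13.2 pos [495.4 242.1  40.2] F [ 0.6 -0.  -2.5] w 0.406 q [ 0.45  0.48  1.92 -0.    0.74 -0.88]
[[-0.971, 0.237, 0.0], [0.237, 0.971, -0.002], [-0.0, -0.001, -1.0]]
[0.05 0.07 0.04]
```

View pics/side9.png

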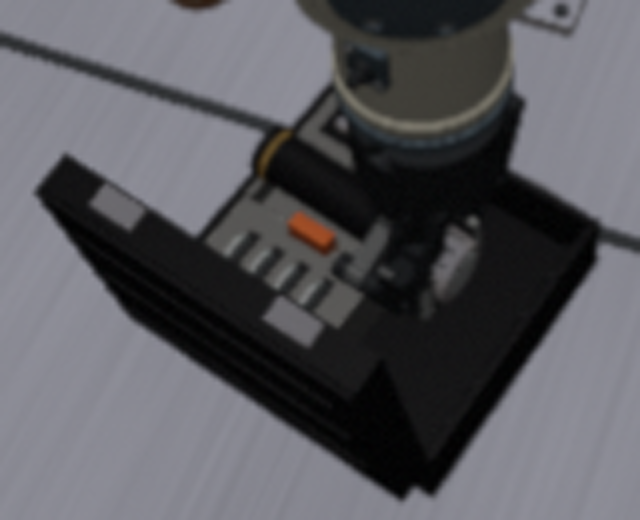

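The side picture shows the barrel clear above the cheek (312,232), and the force is now only the tube's weight. I measure the cradle from the top picture before carrying.

```bash
python3 - <<'E'
from h import *
import pickle
p,im,d=pickle.load(open('o.pkl','rb'))['top']
C=cloud(p,d); hsv=cv2.cvtColor(im,cv2.COLOR_RGB2HSV); H,S,V=[hsv[...,i].astype(int) for i in range(3)]
sub=np.s_[240:305,255:340]
m=np.zeros(im.shape[:2],bool); m[sub]=1
# blue
b=m&(H>100)&(H<130)&(S>110); n,l,s,c=cv2.connectedComponentsWithStats(b.astype(np.uint8)); bl=[]
for i in range(1,n):
    if s[i,4]>60:
        P=C[(l==i)&(C[...,2]>62)]; e=P.min(0)/2+P.max(0)/2; bl.append(e); print('blue',c[i].round(1),s[i],e.round(1),P.mean(0).round(1))
# screws
w=m&(V>150)&(S<40)
k=m&(V<75)
n,l,s,c=cv2.connectedComponentsWithStats(k.astype(np.uint8))
for i in range(1,n):
    if s[i,4]>5: print('dark',c[i].round(1),s[i],onplane(p,*c[i],12).round(1), C[l==i].mean(0).round(1), C[l==i].max(0).round(1))
q=m&(C[...,2]>36)&(C[...,2]<60)
n,l,s,c=cv2.connectedComponentsWithStats(q.astype(np.uint8))
for i in range(1,n):
    if s[i,4]>20: 
        P=C[l==i]; print('V?',c[i].round(1),s[i],P.mean(0).round(1),((P.min(0)+P.max(0))/2).round(1))
E
```

```text
blue [325.  277.6] [321 269   9  18 160] [520.3 -84.1 521.7] [535.2 -97.2  92.6]
blue [264.8 279.2] [260 272  10  15 141] [533.4  21.8  71. ] [533.1  21.6  69.3]
dark [295.1 249. ] [286 246  19   7 131] [600.6 -36.9  12. ] [594.  -38.4  67.8] [599.7 -19.6 980.6]
dark [264.4 251.2] [263 249   4   5  14] [595.5  28.7  12. ] [595.   28.3  16.5] [599.7  31.4  18.9]
dark [326.5 250.8] [325 249   4   4  13] [ 596.8 -103.8   12. ] [ 596.4 -103.6   16. ] [ 600.2 -100.5   18.8]
dark [295.  265.7] [281 261  29   8  71] [564.8 -36.9  12. ] [562.6 -37.6  39. ] [571.7  -9.   52.9]
dark [268.8 278.8] [261 270  11  18  53] [536.8  18.4  12. ] [534.6  14.7  55.7] [551.8  29.5  78. ]
dark [321.4 280.8] [320 271   9  17  27] [532.9 -93.1  12. ] [530.4 -91.4  64.4] [549.7 -88.3  71.2]
dark [282.  294.5] [281 292   3   6  18] [503.8  -9.9  12. ] [503.2 -11.9  49.3] [508.3  -9.8  51.8]
dark [308.  294.5] [307 292   3   6  18] [504.  -64.7  12. ] [503.3 -64.6  48.8] [508.4 -62.5  54.3]
dark [264.1 296.3] [262 295   5   4  13] [499.9  27.8  12. ] [499.8  27.4  16.6] [502.6  32.   19. ]
dark [326.6 296.4] [325 295   4   4  13] [ 500.1 -104.    12. ] [ 500.  -103.8   16.4] [ 503.  -100.4   19.5]
V? [297.1 250.6] [290 250  15   2  26] [593.1 -41.8  47.3] [593.1 -41.5  48.6]
V? [286.  263.9] [281 261  13   7  76] [565.6 -19.2  45.5] [565.7 -21.2  44.6]
V? [304.1 264. ] [299 261  11   7  76] [565.6 -56.3  45.4] [565.7 -56.1  44.6]
V? [286. 294.] [281 291  12   7  77] [504.2 -19.9  45.5] [504.4 -20.8  44.1]
V? [304.2 294.1] [298 291  12   7  73] [504.3 -56.9  45.4] [504.5 -55.4  45.3]
```

>>> jog_arm(
  targets=[
    [1, [0, 0, -0.01], [0, 0, 0]],
    [1, [0, 0, -0.03], [0, 0, 0]],
    [1, [0, 0, -0.05], [0, 0, 0]],
    [1, [0, 0, -0.07], [0, 0, 0]],
    [1, [0, 0, -0.09], [0, 0, 0]],
    [1, [0, 0, -0.11], [0, 0, 0]],
    [1, [0, 0, -0.13], [0, 0, 0]],
    [1, [0, 0, -0.14], [0, 0, 0]],
    [1, [0, 0, -0.14], [0, 0, 0]],
    [1, [0, 0, -0.14], [0, 0, 0]],
  ],
)

```text
clock: 14.55
tool_pos: [494.8, 242.0, 109.7]
tool_rot: [-0.0, 0.119, 0.993, -0.0]
force: [-0.4, 0.6, -2.5]
width: 0.404
```

```bash
python3 - <<'E'
from h import *
go([470,-38,110],down(180.2))
E
```

```text
t 14.55 pos [494.8 242.  109.7] F [-0.4  0.6 -2.5] w 0.404 q [ 0.45  0.37  1.89  0.    0.88 -0.88]
[[-0.971, 0.237, -0.001], [0.237, 0.971, -0.0], [0.0, -0.0, -1.0]]
shift [-4.230e+01 -2.779e+02 -2.000e-01] -> [-8.460e-02 -5.557e-01 -5.000e-04] turn deg [ -0.02  -0.03 -13.92] -> [-0.0001 -0.0002 -0.0773]
```

>>> jog_arm(
  targets=[
    [1, [-0.005, -0.03, 0], [0, 0, -0.005]],
    [1, [-0.014, -0.09, 0], [0, 0, -0.013]],
    [1, [-0.025, -0.17, 0], [0, 0, -0.023]],
    [1, [-0.038, -0.25, 0], [0, 0, -0.035]],
    [1, [-0.05, -0.33, 0], [0, 0, -0.046]],
    [1, [-0.062, -0.41, 0], [0, 0, -0.057]],
    [1, [-0.073, -0.48, 0], [0, 0, -0.067]],
    [1, [-0.08, -0.53, 0], [0, 0, -0.074]],
    [1, [-0.085, -0.556, 0], [0, 0, -0.0775]],
    [1, [-0.085, -0.556, 0], [0, 0, -0.0775]],
  ],
)

```text
clock: 15.8
tool_pos: [470.1, -38.7, 109.7]
tool_rot: [-0.0, -0.001, 1.0, 0.0]
force: [-0.3, -0.0, -1.9]
width: 0.398
```

```bash
python3 - <<'E'
from h import *
import pickle
s,r=st(); o={}
for n in ['side','top','wrist']:
    p,im,d=grab(n); o[n]=(p,im,d); save(im,n+'10')
pickle.dump((o,s),open('o10.pkl','wb'))
p,im,d=o['side']; save(cv2.resize(im[170:320,250:410],None,fx=4,fy=4),'side10c')
p,im,d=o['top']; save(cv2.resize(im[200:350,210:370],None,fx=4,fy=4),'top10c')
E
```

```text
t 15.8 pos [470.1 -38.7 109.7] F [-0.3 -0.  -1.9] w 0.398 q [-0.09  0.27  2.05 -0.    0.82 -1.66]
[[-1.0, -0.002, -0.001], [-0.002, 1.0, 0.0], [0.001, 0.0, -1.0]]
```

View pics/side10c.png

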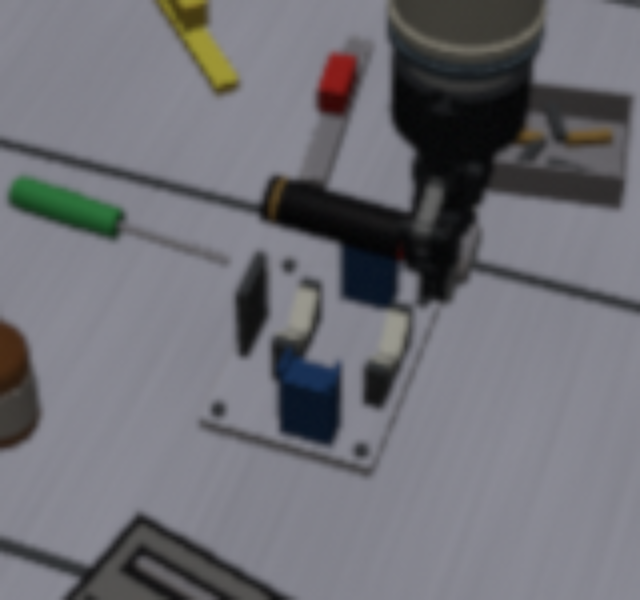

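View pics/top10c.png

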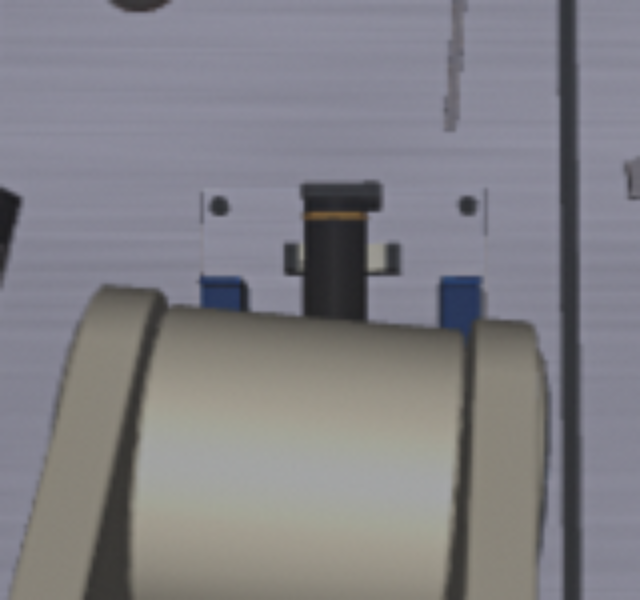

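View pics/wrist10.png

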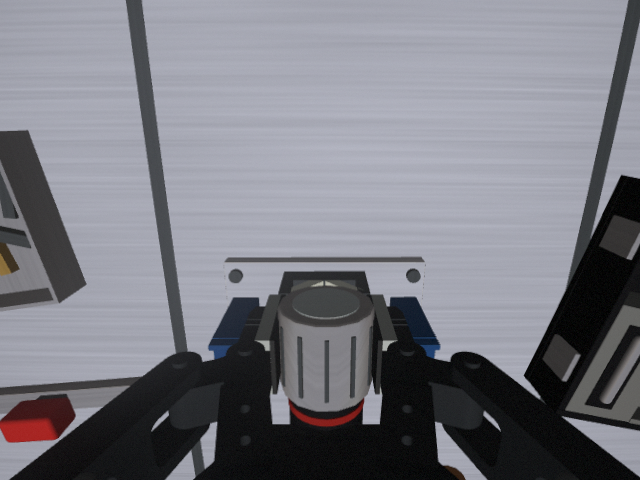

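The side crop shows the tube hanging over the cradle, barrel at about (340,215) and plain end at (268,197). I fit its pitch, yaw and axis from depth.

```bash
python3 - <<'E'
from h import *
import pickle
o,s=pickle.load(open('o10.pkl','rb'))
for n in ['top','side']:
    p,im,d=o[n]; C=cloud(p,d).reshape(-1,3); k=(C[:,2]>105)&(C[:,2]<190)&(C[:,0]>490)&(C[:,0]<610)&(abs(C[:,1]+38)<25)
    P=C[k]; V=im.reshape(-1,3)[k].max(1)
    print(n,len(P),P[:,0].min(),P[:,0].max())
    for lo in range(490,605,8):
        q=(P[:,0]>=lo)&(P[:,0]<lo+8)
        if q.sum()>15: print(lo+4,q.sum(),'ymid',((np.percentile(P[q,1],3)+np.percentile(P[q,1],97))/2).round(1),'ztop',np.percentile(P[q,2],[85,95]).round(1))
p,im,d=o['wrist']; C=cloud(p,d)
T=C-s['tool_pos']
for u,v in [(325,300),(325,290),(325,330),(325,400),(325,412)]: print((u,v),C[v,u].round(1))
E
```

```text
top 486 529.0079523433826 583.93737090994
534 69 ymid -37.9 ztop [160.5 161.2]
542 74 ymid -37.8 ztop [160.3 161.2]
550 65 ymid -37.7 ztop [160.4 161.1]
558 76 ymid -37.7 ztop [160.5 161.3]
566 65 ymid -37.6 ztop [160.9 162. ]
574 74 ymid -37.6 ztop [162.5 163.2]
582 52 ymid -37.5 ztop [162.4 162.9]
side 450 493.46583208099395 582.7546535214263
502 41 ymid -32.4 ztop [158.1 159.1]
510 40 ymid -33.3 ztop [157.6 158.3]
518 46 ymid -33.1 ztop [158.4 159.7]
526 40 ymid -33.0 ztop [158.3 159.3]
534 43 ymid -33.7 ztop [159.5 161.1]
542 39 ymid -32.5 ztop [159.4 160.7]
550 40 ymid -33.3 ztop [159.4 160. ]
558 43 ymid -33.1 ztop [159.2 160.2]
566 42 ymid -33.6 ztop [160.3 160.8]
574 42 ymid -32.2 ztop [161.1 162.2]
582 22 ymid -32.4 ztop [160.3 160.8]
(325, 300) [452.8 -37.2 141.9]
(325, 290) [453.5 -37.2 132.1]
(325, 330) [454.4 -37.2 159.8]
(325, 400) [480.6 -37.1 162.1]
(325, 412) [488.7 -37.1 159.1]
```

>>> jog_arm(
  targets=[
    [1, [0.002, 0, 0.02], [0, 0.004, 0]],
    [1, [0.002, 0, 0.05], [0, 0.008, 0]],
    [1, [0.002, 0, 0.08], [0, 0.011, 0]],
    [1, [0.002, 0, 0.11], [0, 0.011, 0]],
    [1, [0.002, 0, 0.13], [0, 0.011, 0]],
    [1, [0.002, 0, 0.145], [0, 0.011, 0]],
    [1, [0.002, 0, 0.155], [0, 0.011, 0]],
    [1, [0.002, 0, 0.163], [0, 0.011, 0]],
    [1, [0.002, 0, 0.17], [0, 0.011, 0]],
    [1, [0.002, 0, 0.17], [0, 0.011, 0]],
  ],
)

```text
clock: 17.2
tool_pos: [469.4, -38.1, 24.9]
tool_rot: [-0.017, -0.002, 1.0, -0.0]
force: [-0.4, -0.3, -2.8]
width: 0.404
```

```bash
python3 - <<'E'
from h import *
s,r=st()
for n in ['side','top']:
    p,im,d=grab(n); 
    if n=='side': save(cv2.resize(im[170:320,250:410],None,fx=4,fy=4),'side11c')
    C=cloud(p,d).reshape(-1,3); k=(C[:,2]>62)&(C[:,2]<90)&(C[:,0]>490)&(C[:,0]<590)&(abs(C[:,1]+38)<19)
    P=C[k]
    for lo in range(490,590,10):
        q=(P[:,0]>=lo)&(P[:,0]<lo+10)
        if q.sum()>15: print(n,lo+5,q.sum(),'ymid',((np.percentile(P[q,1],3)+np.percentile(P[q,1],97))/2).round(1),'ztop',np.percentile(P[q,2],[85,95]).round(1))
E
```

```text
t 17.2 pos [469.4 -38.1  24.9] F [-0.4 -0.3 -2.8] w 0.404 q [-0.08  0.43  2.08 -0.    0.67 -1.65]
[[-0.999, -0.004, -0.035], [-0.004, 1.0, -0.0], [0.035, 0.0, -0.999]]
side 505 33 ymid -33.3 ztop [72.7 73.4]
side 515 33 ymid -33.8 ztop [71.8 73. ]
side 525 37 ymid -33.9 ztop [71.5 73. ]
side 535 36 ymid -33.7 ztop [72.3 72.8]
side 545 33 ymid -32.2 ztop [72.3 72.9]
side 555 35 ymid -32.4 ztop [72.5 73.3]
side 565 35 ymid -35.1 ztop [72.2 73.1]
side 575 38 ymid -33.2 ztop [73.6 74.6]
top 545 46 ymid -37.3 ztop [73.  73.9]
top 555 69 ymid -37.3 ztop [73.  74.8]
top 565 71 ymid -37.2 ztop [73. 74.]
top 575 69 ymid -37.2 ztop [73.2 74.2]
top 585 30 ymid -37.0 ztop [73.3 74.3]
```

View pics/side11c.png

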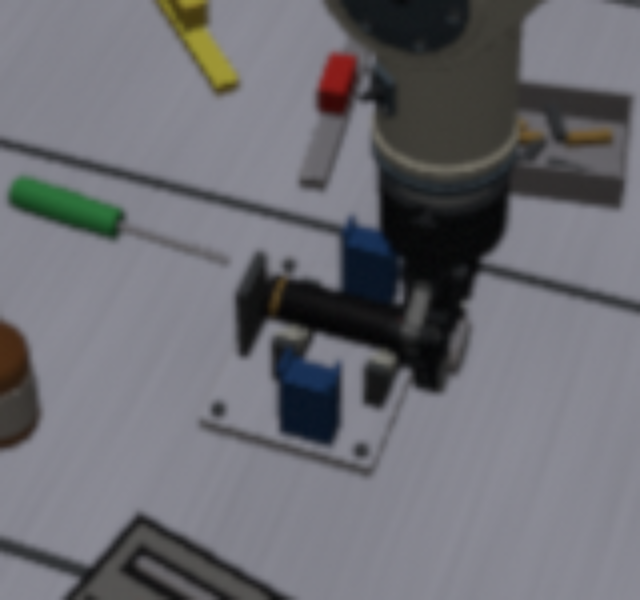

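Level, with the top at 73 and 65 wanted. I lower 7 mm gently.

>>> jog_arm(
  targets=[
    [1, [0, 0, 0.003], [0, 0, 0]],
    [1, [0, 0, 0.006], [0, 0, 0]],
    [1, [0, 0, 0.009], [0, 0, 0]],
    [1, [0, 0, 0.011], [0, 0, 0]],
    [1, [0, 0, 0.012], [0, 0, 0]],
    [1, [0, 0, 0.013], [0, 0, 0]],
    [1, [0, 0, 0.014], [0, 0, 0]],
    [1, [0, 0, 0.015], [0, 0, 0]],
    [1, [0, 0, 0.015], [0, 0, 0]],
    [1, [0, 0, 0.015], [0, 0, 0]],
  ],
)

```text
clock: 18.55
tool_pos: [469.2, -38.2, 17.6]
tool_rot: [-0.017, -0.002, 1.0, -0.0]
force: [-0.9, -0.7, 2.7]
width: 0.407
```

```bash
python3 - <<'E'
from h import *
s,r=st(); print(s['torque'].round(2) if hasattr(s['torque'],'round') else s['torque'])
E
```

```text
t 18.55 pos [469.2 -38.2  17.6] F [-0.9 -0.7  2.7] w 0.407 q [-0.08  0.44  2.08 -0.01  0.65 -1.65]
[[-0.999, -0.004, -0.034], [-0.004, 1.0, -0.0], [0.034, -0.0, -0.999]]
[-0.24  0.18  0.  ]
```

Contact at about 5 N. I release gradually, then rise.

>>> jog_arm(
  targets=[
    [0.15, [0, 0, 0], [0, 0, 0]],
    [0.1, [0, 0, 0], [0, 0, 0]],
    [0, [0, 0, 0], [0, 0, 0]],
    [-0.2, [0, 0, 0], [0, 0, 0]],
    [-0.4, [0, 0, 0], [0, 0, 0]],
    [-0.5, [0, 0, 0], [0, 0, 0]],
    [-0.5, [0, 0, -0.01], [0, 0, 0]],
    [-0.5, [0, 0, -0.04], [0, 0, 0]],
    [-0.5, [0, 0, -0.09], [0, 0, 0]],
    [-0.5, [0, 0, -0.14], [0, 0, 0]],
  ],
)

```text
clock: 19.8
tool_pos: [471.7, -38.1, 89.1]
tool_rot: [-0.017, -0.002, 1.0, -0.0]
force: [0.9, -0.7, -0.4]
width: 0.752
```

```bash
python3 - <<'E'
from h import *
import pickle
s,r=st(); o={}
for n in ['side','wrist']:
    p,im,d=grab(n); o[n]=(p,im,d)
    C=cloud(p,d).reshape(-1,3); k=(C[:,2]>45)&(C[:,2]<80)&(C[:,0]>445)&(C[:,0]<595)&(abs(C[:,1]+38)<19)
    P=C[k]
    for lo in range(450,590,10):
        q=(P[:,0]>=lo)&(P[:,0]<lo+10)
        if q.sum()>15: print(n,lo+5,q.sum(),'ymid',((np.percentile(P[q,1],3)+np.percentile(P[q,1],97))/2).round(1),'ztop',np.percentile(P[q,2],[85,95]).round(1))
save(cv2.resize(o['side'][1][170:320,250:410],None,fx=4,fy=4),'side12c'); save(o['wrist'][1],'wrist12')
E
```

```text
t 19.8 pos [471.7 -38.1  89.1] F [ 0.9 -0.7 -0.4] w 0.752 q [-0.08  0.32  2.04 -0.    0.82 -1.65]
[[-0.999, -0.004, -0.034], [-0.004, 1.0, -0.0], [0.034, -0.0, -0.999]]
side 455 49 ymid -34.0 ztop [66.7 67.5]
side 465 53 ymid -33.5 ztop [66.8 67.9]
side 475 33 ymid -25.0 ztop [64.8 65.8]
side 485 30 ymid -25.2 ztop [64.  65.5]
side 495 38 ymid -30.7 ztop [63.9 65.2]
side 505 48 ymid -33.1 ztop [64.8 65.8]
side 515 44 ymid -34.1 ztop [63.7 65.7]
side 525 43 ymid -32.9 ztop [63.5 65.8]
side 535 43 ymid -34.9 ztop [64.3 65.1]
side 545 44 ymid -35.0 ztop [63.6 65.6]
side 555 40 ymid -34.3 ztop [63.7 64.8]
side 565 43 ymid -33.9 ztop [64.5 65.3]
side 575 45 ymid -33.5 ztop [64.3 65.2]
wrist 455 1394 ymid -38.3 ztop [67.4 68.3]
wrist 465 1130 ymid -38.2 ztop [68.2 68.8]
wrist 475 1081 ymid -37.9 ztop [68.2 68.9]
wrist 485 781 ymid -38.1 ztop [67.9 68.6]
wrist 495 868 ymid -38.2 ztop [65.3 65.9]
wrist 505 910 ymid -38.0 ztop [65.1 65.7]
wrist 515 734 ymid -38.2 ztop [65.1 65.6]
wrist 525 683 ymid -38.0 ztop [65.1 65.8]
wrist 535 660 ymid -38.1 ztop [65.2 65.7]
wrist 545 641 ymid -38.0 ztop [65.2 65.8]
wrist 555 652 ymid -38.6 ztop [65.2 65.9]
wrist 565 719 ymid -38.0 ztop [65.  65.6]
wrist 575 385 ymid -38.0 ztop [65.  65.7]
```

View pics/wrist12.png

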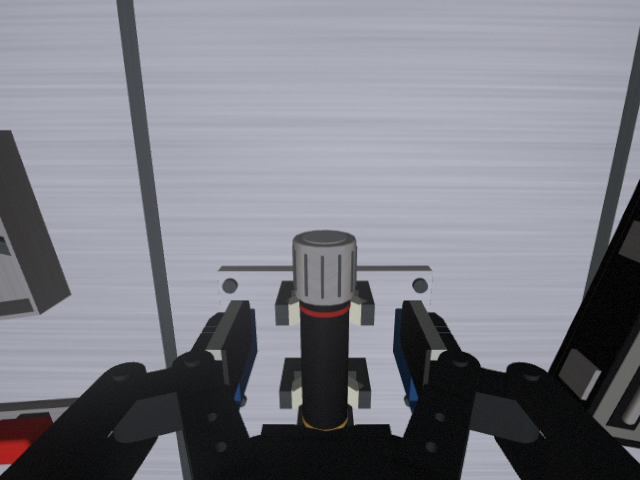

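View pics/side12c.png

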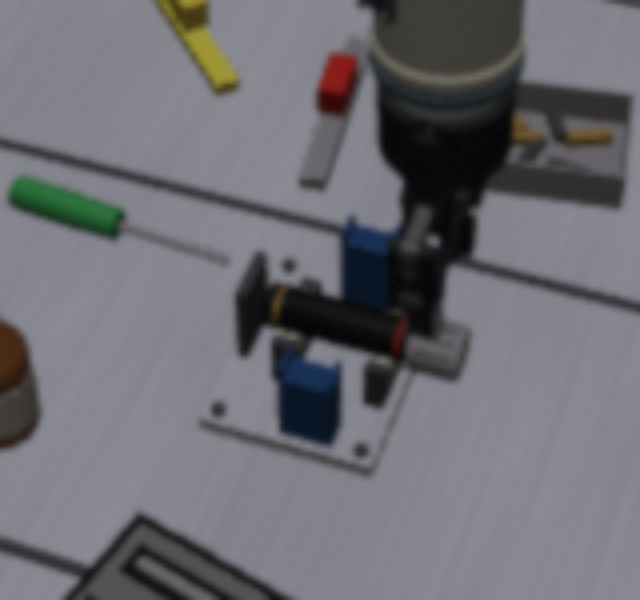

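The tube lies in both V rests: barrel top at 65, y -38, collar overhanging at (325,265). Next I measure the bar.

```bash
python3 - <<'E'
from h import *
import pickle
p,im,d=pickle.load(open('o.pkl','rb'))['top']
C=cloud(p,d); hsv=cv2.cvtColor(im,cv2.COLOR_RGB2HSV); H,S,V=[hsv[...,i].astype(int) for i in range(3)]
m=np.zeros(im.shape[:2],bool); m[225:255,362:445]=1
P=C[m&(C[...,2]>40)&(C[...,2]<55)]; r=cv2.minAreaRect(P[:,:2].astype(np.float32)); print('grip',r)
P=C[m&(C[...,2]>8)&(C[...,2]<18)]; r=cv2.minAreaRect(P[:,:2].astype(np.float32)); print('bar',r)
go([619,-269,180],down(94))
E
```

```text
grip ((619.9983520507812, -270.0548400878906), (22.394289016723633, 42.57188034057617), 5.985346794128418)
bar ((620.1856689453125, -270.21185302734375), (20.431379318237305, 159.4807586669922), 6.302589416503906)
t 19.9 pos [473.7 -38.2  90.6] F [-0.3 -0.2  1.4] w 0.752 q [-0.08  0.32  2.04 -0.    0.82 -1.65]
[[-1.0, -0.004, -0.029], [-0.004, 1.0, -0.001], [0.029, -0.0, -1.0]]
shift [-141.7 -231.4  -93.5] -> [-0.2834 -0.4628 -0.187 ] turn deg [-1.29 -1.33 86.23] -> [-0.0071 -0.0074  0.479 ]
```

```bash
python3 - <<'E'
from h import *
go([620,-270,125],down(96.15))
E
```

```text
t 19.9 pos [473.7 -38.2  90.6] F [-0.3 -0.2  1.4] w 0.752 q [-0.08  0.32  2.04 -0.    0.82 -1.65]
[[-1.0, -0.004, -0.029], [-0.004, 1.0, -0.001], [0.029, -0.0, -1.0]]
shift [-144.3 -232.4  -38.6] -> [-0.2886 -0.4647 -0.0771] turn deg [-1.25 -1.35 84.08] -> [-0.007  -0.0075  0.4671]
```

>>> jog_arm(
  targets=[
    [-0.4, [-0.01, -0.02, -0.03], [-0.001, -0.001, 0.045]],
    [-0.4, [-0.05, -0.08, -0.07], [-0.002, -0.002, 0.1]],
    [-0.4, [-0.1, -0.16, -0.077], [-0.003, -0.003, 0.155]],
    [-0.4, [-0.15, -0.24, -0.077], [-0.004, -0.004, 0.21]],
    [-0.4, [-0.2, -0.32, -0.077], [-0.005, -0.005, 0.265]],
    [-0.4, [-0.24, -0.38, -0.077], [-0.006, -0.006, 0.32]],
    [-0.4, [-0.27, -0.43, -0.077], [-0.007, -0.0075, 0.375]],
    [-0.4, [-0.2886, -0.4647, -0.077], [-0.007, -0.0075, 0.43]],
    [-0.4, [-0.2886, -0.4647, -0.077], [-0.007, -0.0075, 0.467]],
    [-0.4, [-0.2886, -0.4647, -0.077], [-0.007, -0.0075, 0.467]],
  ],
)

```text
clock: 21.15
tool_pos: [617.7, -269.8, 120.6]
tool_rot: [-0.002, 0.668, 0.744, -0.002]
force: [1.0, -0.1, 0.1]
width: 0.699
```

```bash
python3 - <<'E'
from h import *
s,r=st()
p,im,d=grab('wrist'); save(im,'wrist13'); C=cloud(p,d); hsv=cv2.cvtColor(im,cv2.COLOR_RGB2HSV); H,S,V=[hsv[...,i].astype(int) for i in range(3)]
m=((H<6)|(H>174))&(S>130)&(V>50)
P=C[m]; P=P[(P[:,2]>42)&(P[:,2]<50)&(abs(P[:,0]-620)<60)&(abs(P[:,1]+270)<60)]; print(len(P)); rr=cv2.minAreaRect(P[:,:2].astype(np.float32)); print('grip',rr)
B=C.reshape(-1,3);B=B[(B[:,2]>8)&(B[:,2]<16)&(abs(B[:,0]-620)<35)&(abs(B[:,1]+270)<100)]; print('bar',cv2.minAreaRect(B[:,:2].astype(np.float32)))
E
```

```text
t 21.15 pos [ 617.7 -269.8  120.6] F [ 1.  -0.1  0.1] w 0.699 q [-0.41  0.53  1.6  -0.    1.02 -0.52]
[[-0.108, 0.994, -0.006], [0.994, 0.108, 0.001], [0.001, -0.006, -1.0]]
1914
grip ((619.506103515625, -270.0076904296875), (20.93927764892578, 43.07184982299805), 5.7617597579956055)
bar ((619.2994384765625, -270.1142883300781), (20.002212524414062, 158.55091857910156), 6.439087867736816)
```

View pics/wrist13.png

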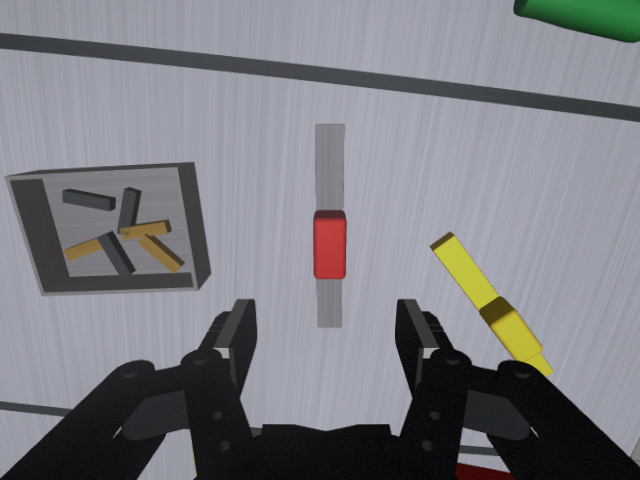

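The steel bar with the red grip at (330,245) is aligned between the open pads, and the yellow bar at (490,300) is well clear.

```bash
python3 - <<'E'
from h import *
go([619.4,-270,6],down(96.2))
E
```

```text
t 21.2 pos [ 617.7 -269.7  120.7] F [-0.3 -0.  -0.7] w 0.699 q [-0.41  0.53  1.6  -0.    1.02 -0.52]
[[-0.11, 0.994, -0.006], [0.994, 0.11, 0.001], [0.001, -0.006, -1.0]]
shift [ -0.7   2.3 114.7] -> [-0.0014  0.0045  0.2294] turn deg [-0.32 -0.08  0.11] -> [-0.0018 -0.0005  0.0006]
```

>>> jog_arm(
  targets=[
    [-0.4, [-0.001, 0.0045, 0.04], [-0.0018, 0, 0]],
    [-0.4, [-0.001, 0.0045, 0.08], [-0.0018, 0, 0]],
    [-0.4, [-0.001, 0.0045, 0.12], [-0.0018, 0, 0]],
    [-0.4, [-0.001, 0.0045, 0.16], [-0.0018, 0, 0]],
    [-0.4, [-0.001, 0.0045, 0.19], [-0.0018, 0, 0]],
    [-0.4, [-0.001, 0.0045, 0.21], [-0.0018, 0, 0]],
    [-0.4, [-0.001, 0.0045, 0.222], [-0.0018, 0, 0]],
    [-0.2, [-0.001, 0.0045, 0.229], [-0.0018, 0, 0]],
    [0, [-0.001, 0.0045, 0.229], [-0.0018, 0, 0]],
    [0.2, [-0.001, 0.0045, 0.229], [-0.0018, 0, 0]],
  ],
)

```text
clock: 22.45
tool_pos: [620.1, -270.2, 6.9]
tool_rot: [0.0, 0.668, 0.744, 0.001]
force: [-0.3, -0.4, 0.1]
width: 0.397
```

```bash
python3 - <<'E'
from h import *
s,r=st()
p,im,d=grab('wrist'); save(im,'wrist14'); C=cloud(p,d)
for v in [285,290,294,298,302,306]:
    print(v,[(u,C[v,u].round(0).tolist()) for u in range(262,292,4)])
E
```

```text
t 22.45 pos [ 620.1 -270.2    6.9] F [-0.3 -0.4  0.1] w 0.397 q [-0.41  0.67  1.65  0.    0.82 -0.52]
[[-0.107, 0.994, 0.001], [0.994, 0.107, 0.001], [0.001, 0.001, -1.0]]
285 [(262, [589.0, -268.0, 0.0]), (266, [590.0, -268.0, 0.0]), (270, [592.0, -268.0, 0.0]), (274, [594.0, -267.0, 2.0]), (278, [596.0, -267.0, 1.0]), (282, [598.0, -267.0, 1.0]), (286, [600.0, -266.0, 1.0]), (290, [602.0, -267.0, 0.0])]
290 [(262, [589.0, -271.0, 0.0]), (266, [591.0, -270.0, 1.0]), (270, [593.0, -270.0, 0.0]), (274, [595.0, -270.0, 1.0]), (278, [596.0, -270.0, 1.0]), (282, [598.0, -269.0, 1.0]), (286, [600.0, -269.0, 0.0]), (290, [602.0, -269.0, 1.0])]
294 [(262, [589.0, -272.0, 1.0]), (266, [591.0, -272.0, 1.0]), (270, [595.0, -261.0, 23.0]), (274, [597.0, -261.0, 22.0]), (278, [598.0, -261.0, 22.0]), (282, [600.0, -261.0, 21.0]), (286, [600.0, -272.0, 0.0]), (290, [602.0, -270.0, 2.0])]
298 [(262, [589.0, -275.0, 1.0]), (266, [591.0, -275.0, 1.0]), (270, [596.0, -260.0, 27.0]), (274, [597.0, -261.0, 25.0]), (278, [599.0, -260.0, 26.0]), (282, [601.0, -260.0, 26.0]), (286, [601.0, -274.0, 1.0]), (290, [603.0, -273.0, 1.0])]
302 [(262, [589.0, -277.0, 1.0]), (266, [591.0, -277.0, 1.0]), (270, [596.0, -261.0, 29.0]), (274, [598.0, -261.0, 30.0]), (278, [599.0, -260.0, 31.0]), (282, [601.0, -260.0, 29.0]), (286, [602.0, -266.0, 19.0]), (290, [603.0, -275.0, 1.0])]
306 [(262, [593.0, -265.0, 26.0]), (266, [595.0, -261.0, 33.0]), (270, [597.0, -261.0, 33.0]), (274, [598.0, -261.0, 33.0]), (278, [600.0, -260.0, 34.0]), (282, [601.0, -260.0, 33.0]), (286, [602.0, -267.0, 20.0]), (290, [603.0, -278.0, 1.0])]
```

View pics/wrist14.png

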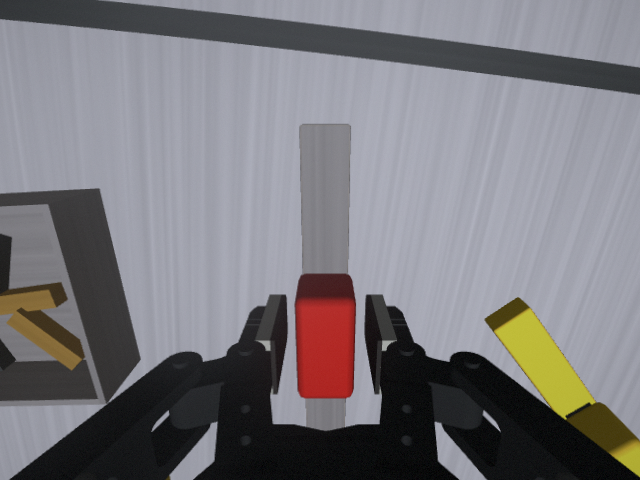

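The red grip at (325,340) is centred and the tips are at z 21. I close and lift.

>>> jog_arm(
  targets=[
    [0.35, [0, 0, 0], [0, 0, 0]],
    [0.45, [0, 0, 0], [0, 0, 0]],
    [1, [0, 0, 0], [0, 0, 0]],
    [1, [0, 0, 0], [0, 0, 0]],
    [1, [0, 0, 0], [0, 0, 0]],
    [1, [0, 0, -0.01], [0, 0, 0]],
    [1, [0, 0, -0.04], [0, 0, 0]],
    [1, [0, 0, -0.09], [0, 0, 0]],
    [1, [0, 0, -0.15], [0, 0, 0]],
    [1, [0, 0, -0.2], [0, 0, 0]],
  ],
)

```text
clock: 23.75
tool_pos: [619.8, -270.2, 108.4]
tool_rot: [0.0, 0.668, 0.744, 0.001]
force: [0.4, -0.5, -2.7]
width: 0.245
```

```bash
python3 - <<'E'
from h import *
s,r=st()
p,im,d=grab('wrist'); save(im,'wrist15')
go([536,-38,120],down(90.3))
E
```

```text
t 23.75 pos [ 619.8 -270.2  108.4] F [ 0.4 -0.5 -2.7] w 0.245 q [-0.41  0.54  1.61  0.    0.99 -0.52]
[[-0.107, 0.994, 0.001], [0.994, 0.107, 0.001], [0.001, 0.001, -1.0]]
t 23.8 pos [ 621.6 -271.   111.8] F [ 1.5 -0.8  0.6] w 0.246 q [-0.41  0.54  1.6   0.    0.99 -0.52]
[[-0.107, 0.994, 0.005], [0.994, 0.107, -0.001], [-0.002, 0.005, -1.0]]
shift [240.8 -60.   -8.8] -> [ 0.4816 -0.12   -0.0177] turn deg [0.3  0.07 5.86] -> [0.0017 0.0004 0.0326]
```

View pics/wrist15.png

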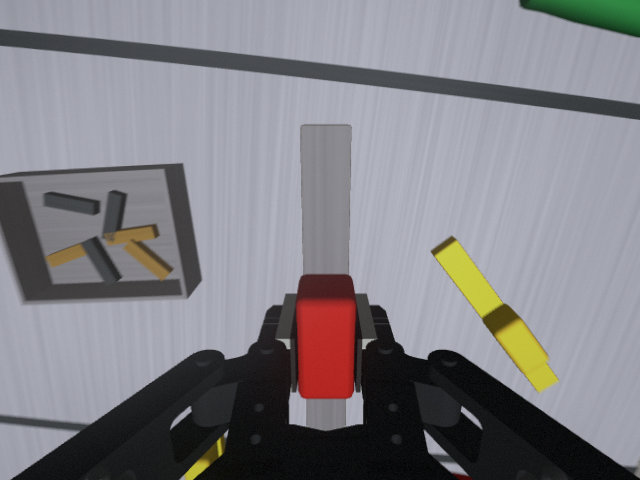

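>>> jog_arm(
  targets=[
    [1, [0.02, -0.005, -0.01], [0, 0, 0.002]],
    [1, [0.06, -0.015, -0.02], [0, 0, 0.005]],
    [1, [0.12, -0.03, -0.02], [0, 0, 0.009]],
    [1, [0.19, -0.046, -0.02], [0, 0, 0.014]],
    [1, [0.26, -0.063, -0.02], [0, 0, 0.019]],
    [1, [0.33, -0.08, -0.02], [0, 0, 0.024]],
    [1, [0.39, -0.095, -0.02], [0, 0, 0.028]],
    [1, [0.44, -0.108, -0.02], [0, 0, 0.031]],
    [1, [0.47, -0.115, -0.02], [0, 0, 0.0326]],
    [1, [0.479, -0.117, -0.02], [0, 0, 0.0326]],
  ],
)

```text
clock: 25.05
tool_pos: [535.0, -37.3, 116.3]
tool_rot: [-0.001, 0.705, 0.709, 0.0]
force: [0.2, 0.5, -3.0]
width: 0.246
```

```bash
python3 - <<'E'
from h import *
import pickle
s,r=st(); o={}
for n in ['side','top','wrist']:
    p,im,d=grab(n); o[n]=(p,im,d); save(im,n+'16')
pickle.dump((o,s),open('o16.pkl','wb'))
st()
save(cv2.resize(o['side'][1][170:320,250:410],None,fx=4,fy=4),'side16c')
for n in o:
    p,im,d=o[n]; C=cloud(p,d).reshape(-1,3)
    B=C[(C[:,2]>112)&(C[:,2]<126)&(abs(C[:,0]-536)<25)&(abs(C[:,1]+38)<100)]
    if len(B)>50: print(n,len(B),cv2.minAreaRect(B[:,:2].astype(np.float32)),np.percentile(B[:,2],[5,50,95]), B[:,1].min(),B[:,1].max())
    for y0 in (-115,23):
        b=B[abs(B[:,1]-y0-8)<15]; 
        if len(b)>10: print('  y',y0,b.mean(0).round(1),(b.min(0)/2+b.max(0)/2).round(1))
E
```

```text
t 25.05 pos [535.  -37.3 116.3] F [ 0.2  0.5 -3. ] w 0.246 q [-0.07  0.34  1.91  0.    0.88 -0.08]
[[-0.006, 1.0, -0.0], [1.0, 0.006, 0.001], [0.001, -0.0, -1.0]]
t 25.2 pos [535.9 -38.5 116.6] F [-0.3 -0.1 -2.2] w 0.247 q [-0.08  0.35  1.91  0.    0.88 -0.08]
[[-0.005, 1.0, 0.001], [1.0, 0.005, 0.001], [0.001, 0.001, -1.0]]
side 239 ((533.998046875, -35.364341735839844), (20.91572380065918, 160.66140747070312), 0.38125231862068176) [114.72793262 120.89392843 123.30728147] -115.7350048662015 44.904288349558556
  y -115 [ 526.2 -111.1  120.6] [ 527.  -110.4  119.6]
  y 23 [532.8  31.9 119.9] [533.3  30.7 118.5]
wrist 8343 ((535.0635375976562, -34.23014831542969), (20.113018035888672, 151.07122802734375), 0.4285852015018463) [121.41321089 122.45187152 123.43961501] -109.77337377138515 41.352578611605225
  y -115 [ 535.5 -100.2  122.5] [ 535.6 -100.9  122.2]
  y 23 [534.6  29.1 122.4] [534.6  28.7 122.3]
```

View pics/wrist16.png

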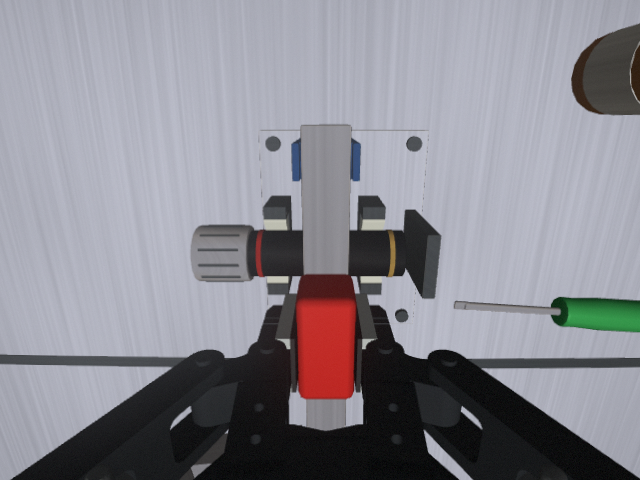

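View pics/side16c.png

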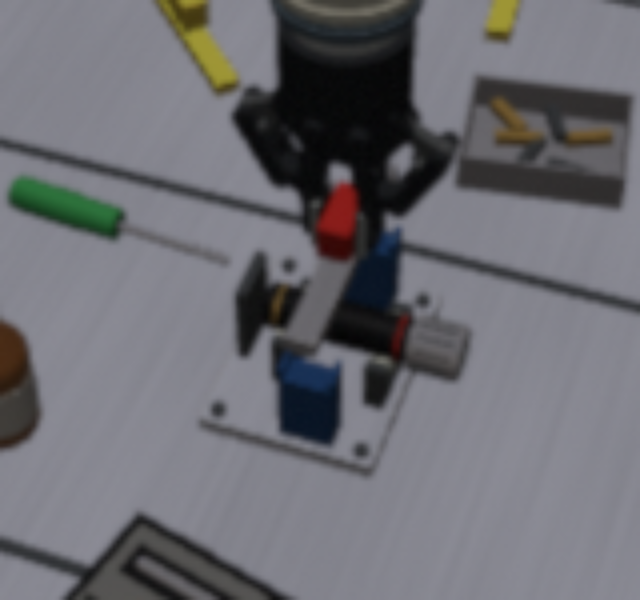

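The bar is level, its underside at 110, x 535. The blue supports at (292..360,160) show evenly either side of it. I lower it gently.

>>> jog_arm(
  targets=[
    [1, [0, 0, 0.015], [0, 0, 0]],
    [1, [0, 0, 0.035], [0, 0, 0]],
    [1, [0, 0, 0.052], [0, 0, 0]],
    [1, [0, 0, 0.064], [0, 0, 0]],
    [1, [0, 0, 0.072], [0, 0, 0]],
    [1, [0, 0, 0.076], [0, 0, 0]],
    [1, [0, 0, 0.079], [0, 0, 0]],
    [1, [0, 0, 0.081], [0, 0, 0]],
    [1, [0, 0, 0.082], [0, 0, 0]],
    [1, [0, 0, 0.082], [0, 0, 0]],
  ],
)

```text
clock: 26.45
tool_pos: [535.9, -38.3, 75.7]
tool_rot: [-0.0, 0.705, 0.709, 0.001]
force: [-0.6, -0.3, -2.5]
width: 0.246
```

```bash
python3 - <<'E'
from h import *
s,r=st()
p,im,d=grab('wrist'); save(im,'wrist17'); C=cloud(p,d).reshape(-1,3)
B=C[(C[:,2]>70)&(C[:,2]<86)&(abs(C[:,0]-536)<11)&(abs(C[:,1]+38)<100)&(C[:,1]>5)]
print(np.percentile(B[:,2],[5,25,50,75,95]),B[:,1].max())
E
```

```text
t 26.45 pos [535.9 -38.3  75.7] F [-0.6 -0.3 -2.5] w 0.246 q [-0.07  0.41  1.94  0.    0.8  -0.08]
[[-0.005, 1.0, 0.001], [1.0, 0.005, 0.001], [0.001, 0.001, -1.0]]
[80.58005789 81.19103645 81.62473572 82.05412207 82.64444616] 41.174644035127905
```

View pics/wrist17.png

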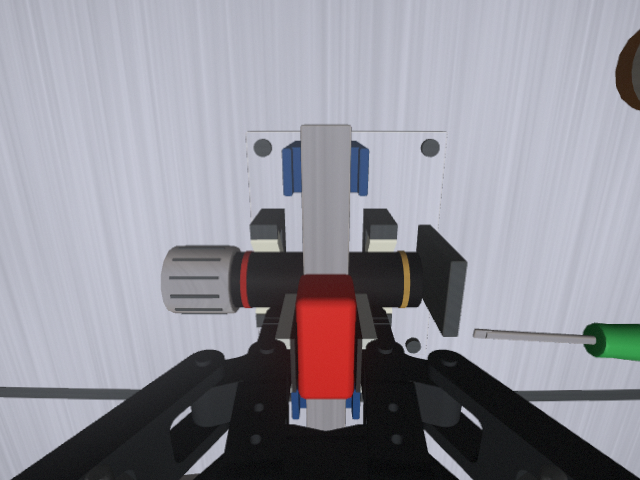

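The bar sits centred between the support lips at (289,168) and (361,168), about 1.5 mm above the seat. I ease it down the rest.

>>> jog_arm(
  targets=[
    [1, [0, 0, 0.001], [0, 0, 0]],
    [1, [0, 0, 0.001], [0, 0, 0]],
    [1, [0, 0, 0.002], [0, 0, 0]],
    [1, [0, 0, 0.002], [0, 0, 0]],
    [1, [0, 0, 0.003], [0, 0, 0]],
    [1, [0, 0, 0.003], [0, 0, 0]],
    [1, [0, 0, 0.004], [0, 0, 0]],
    [1, [0, 0, 0.004], [0, 0, 0]],
    [1, [0, 0, 0.004], [0, 0, 0]],
    [1, [0, 0, 0.004], [0, 0, 0]],
  ],
)

```text
clock: 27.75
tool_pos: [535.9, -38.3, 74.7]
tool_rot: [-0.0, 0.705, 0.709, 0.001]
force: [-3.9, -0.4, 12.6]
width: 0.25
```

```bash
python3 - <<'E'
from h import *
s,r=st()
E
```

```text
t 27.75 pos [535.9 -38.3  74.7] F [-3.9 -0.4 12.6] w 0.25 q [-0.07  0.41  1.94  0.    0.79 -0.08]
[[-0.005, 1.0, 0.001], [1.0, 0.005, 0.001], [0.001, 0.001, -1.0]]
```

Seated. I relieve the press, release and rise.

>>> jog_arm(
  targets=[
    [1, [0, 0, -0.001], [0, 0, 0]],
    [0.48, [0, 0, -0.001], [0, 0, 0]],
    [0.42, [0, 0, -0.001], [0, 0, 0]],
    [0.3, [0, 0, -0.001], [0, 0, 0]],
    [0.1, [0, 0, -0.001], [0, 0, 0]],
    [-0.1, [0, 0, -0.001], [0, 0, 0]],
    [-0.1, [0, 0, -0.01], [0, 0, 0]],
    [-0.1, [0, 0, -0.05], [0, 0, 0]],
    [-0.1, [0, 0, -0.11], [0, 0, 0]],
    [-0.1, [0, 0, -0.17], [0, 0, 0]],
  ],
)

```text
clock: 29.0
tool_pos: [535.6, -38.3, 159.7]
tool_rot: [-0.0, 0.705, 0.709, 0.0]
force: [0.4, -0.3, 0.5]
width: 0.549
```

```bash
python3 - <<'E'
from h import *
import pickle
s,r=st(); o={}
for n in ['side','wrist']:
    p,im,d=grab(n); o[n]=(p,im,d); save(im,n+'18')
pickle.dump((o,s),open('o18.pkl','wb'))
save(cv2.resize(o['side'][1][170:320,250:410],None,fx=4,fy=4),'side18c')
p,im,d=o['wrist']; C=cloud(p,d).reshape(-1,3)
B=C[(C[:,2]>77)&(C[:,2]<84)&(abs(C[:,0]-536)<20)&(abs(C[:,1]+38)<100)]
print(len(B),cv2.minAreaRect(B[:,:2].astype(np.float32)))
for a,b in [(-120,-90),(-90,-60),(-10,20),(20,45)]:
    k=(B[:,1]>a)&(B[:,1]<b); print(a,k.sum(),np.median(B[k,2]) if k.sum() else 0)
E
```

```text
t 29.0 pos [535.6 -38.3 159.7] F [ 0.4 -0.3  0.5] w 0.549 q [-0.07  0.29  1.88  0.    0.97 -0.08]
[[-0.005, 1.0, 0.0], [1.0, 0.005, 0.001], [0.001, 0.0, -1.0]]
4433 ((534.8990478515625, -38.546531677246094), (35.34601974487305, 159.09146118164062), 0.22313210368156433)
-120 912 80.60881043275882
-90 480 80.65583669777263
-10 1440 80.55599591718008
20 1186 80.67874551942333
```

View pics/side18c.png

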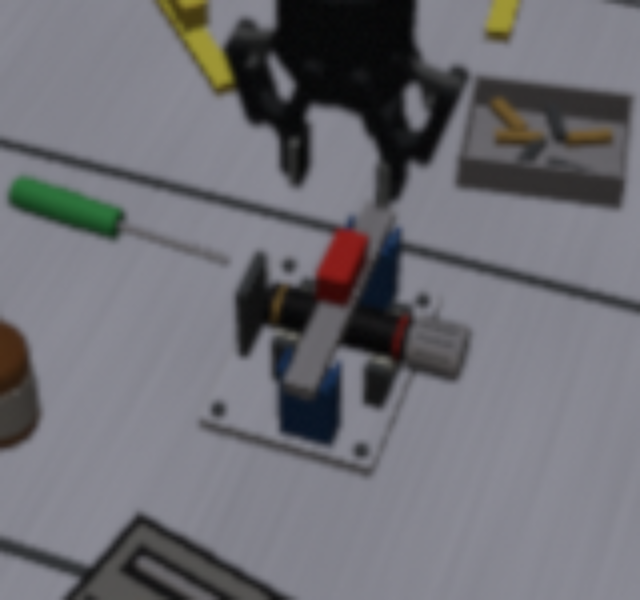

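View pics/wrist18.png

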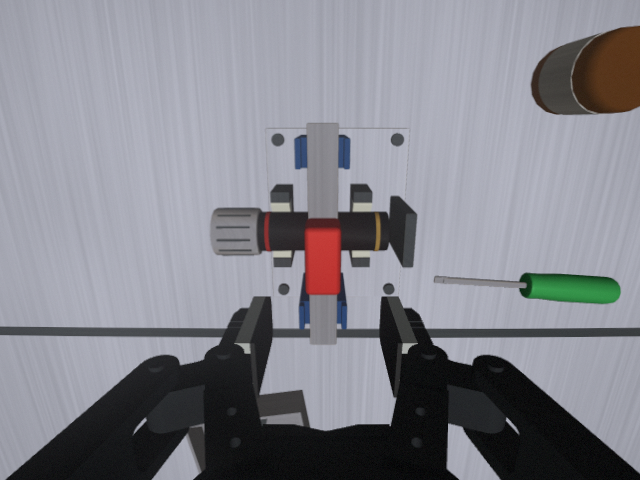

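View pics/side18.png

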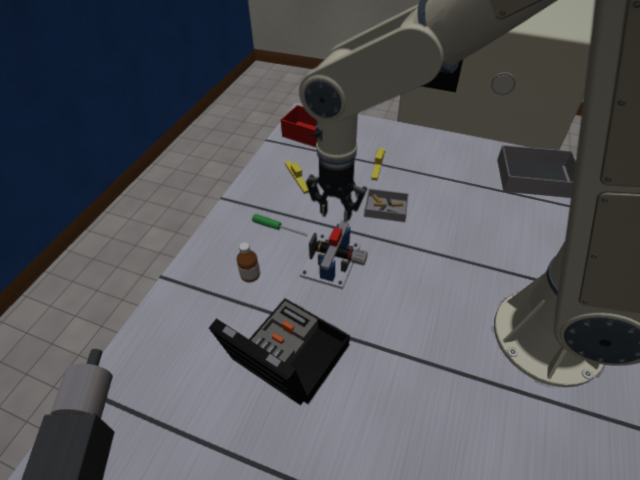

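The bar is seated flat, top 80.6 at both ends between the lips, and the tube is undisturbed. Now I measure the case and lid for closing.

```bash
python3 - <<'E'
from h import *
import pickle
o,s=pickle.load(open('o16.pkl','rb'))
p,im,d=o['top']; C=cloud(p,d)
save(cv2.resize(np.clip(im[195:340,45:225].astype(float)*1.7,0,255).astype(np.uint8),None,fx=4,fy=4,interpolation=cv2.INTER_CUBIC),'top16c')
# insert top + rim plane z 40..50
m=np.zeros(im.shape[:2],bool); m[200:335,100:220]=1
P=C[m&(C[...,2]>42)&(C[...,2]<50)]
r=cv2.minAreaRect(P[:,:2].astype(np.float32)); print('rim rect',r, len(P)); print(cv2.boxPoints(r).round(1).tolist())
yaw=np.radians(-14); ex=np.array([np.cos(yaw),np.sin(yaw)]); ey=np.array([-ex[1],ex[0]])
q=P[:,:2]; print('along ex',np.percentile(q@ex,[0.3,1,99,99.7]).round(1),'ey',np.percentile(q@ey,[0.3,1,99,99.7]).round(1))
# lid fabric
L=C[(np.indices(im.shape[:2])[1]>60)&(np.indices(im.shape[:2])[1]<130)&(np.indices(im.shape[:2])[0]>205)&(np.indices(im.shape[:2])[0]<315)&(C[...,2]>60)&(C[...,2]<215)]
f=L; 
for _ in range(6):
    c=f.mean(0); U,S_,Vt=np.linalg.svd(f-c,full_matrices=False); n=Vt[2]; dd=(L-c)@n; f=L[abs(dd)<4]
n=n*np.sign(n[2]) if abs(n[2])>0.05 else n
print('plane',len(L),len(f),n.round(3),c.round(1)); print('angle deg', np.degrees(np.arctan2(np.hypot(*n[:2]),n[2])),'nyaw',np.degrees(np.arctan2(n[1],n[0])))
print('lid extents z',np.percentile(L[:,2],[1,99]),'ex',np.percentile(L[:,:2]@ex,[0.5,99.5]),'ey',np.percentile(L[:,:2]@ey,[0.5,99.5]))
hi=L[L[:,2]>np.percentile(L[:,2],92)]; print('top edge',hi.mean(0), 'ey',np.percentile(hi[:,:2]@ey,[2,50,98]))
E
```

```text
rim rect ((533.87353515625, 244.98472595214844), (188.53968811035156, 180.69024658203125), 76.5228500366211) 3628
[[424.0, 174.39999389648438], [599.7999877929688, 132.3000030517578], [643.7000122070312, 315.6000061035156], [468.0, 357.70001220703125]]
along ex [369.2 370.3 547.9 548.9] ey [274.3 275.9 459.3 460.6]
plane 4704 3538 [-0.228 -0.963  0.146] [558.6 345.2 129.3]
angle deg 81.5767927136276 nyaw -103.30188861129957
lid extents z [ 62.11003742 211.79194577] ex [368.65550754 546.75057553] ey [445.36750748 487.00312305]
top edge [565.03922538 343.52815379 210.15230468] ey [463.55493616 469.29331673 479.34785086]
```

View pics/top16c.png

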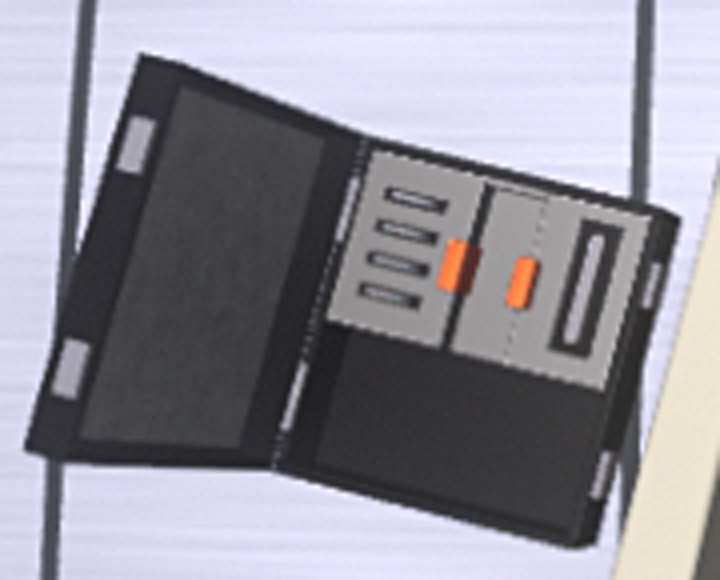

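The top crop shows the empty cutout between the cheeks at (458,266) and (522,283), and the lid still leaning back. The plane fit gives 98°, hinge midpoint near (552,315), and free outer edge near (563,361) at z 205. I go over the lid, fingers shut, and come down behind it.

```bash
python3 - <<'E'
from h import *
go([574.8,408,250],down(76))
E
```

```text
t 29.1 pos [537.9 -38.5 162. ] F [ 0.3 -0.   0.1] w 0.552 q [-0.07  0.28  1.88  0.    0.97 -0.08]
[[-0.005, 1.0, 0.006], [1.0, 0.005, 0.001], [0.001, 0.006, -1.0]]
shift [446.4  39.7 -87.4] -> [ 0.8927  0.0794 -0.1749] turn deg [ 0.34 -0.08 14.3 ] -> [ 0.0019 -0.0005  0.0794]
```

>>> jog_arm(
  targets=[
    [0.2, [0, 0, -0.05], [0, 0, 0]],
    [0.5, [0.02, 0.002, -0.12], [0, 0, 0.005]],
    [1, [0.09, 0.01, -0.17], [0, 0, 0.01]],
    [1, [0.19, 0.02, -0.175], [0, 0, 0.02]],
    [1, [0.3, 0.03, -0.175], [0, 0, 0.03]],
    [1, [0.41, 0.04, -0.175], [0, 0, 0.04]],
    [1, [0.52, 0.05, -0.175], [0, 0, 0.05]],
    [1, [0.63, 0.058, -0.175], [0, 0, 0.06]],
    [1, [0.74, 0.067, -0.175], [0, 0, 0.07]],
    [1, [0.84, 0.075, -0.175], [0, 0, 0.08]],
  ],
)

```text
clock: 30.35
tool_pos: [570.7, 383.6, 245.7]
tool_rot: [-0.0, 0.789, 0.615, 0.0]
force: [0.7, -0.4, 0.7]
width: 0.004
```

```bash
python3 - <<'E'
from h import *
go([574.8,408,250],down(76))
go([572.5,398,158],down(76))
E
```

```text
t 30.35 pos [570.7 383.6 245.7] F [ 0.7 -0.4  0.7] w 0.004 q [0.59 0.43 1.46 0.   1.25 0.84]
[[0.244, 0.97, -0.0], [0.97, -0.244, 0.001], [0.001, -0.0, -1.0]]
shift [24.6 -2.  -4.3] -> [ 0.0493 -0.0039 -0.0086] turn deg [-0.02 -0.03 -0.14] -> [-0.0001 -0.0002 -0.0008]
t 30.35 pos [570.7 383.6 245.7] F [ 0.7 -0.4  0.7] w 0.004 q [0.59 0.43 1.46 0.   1.25 0.84]
[[0.244, 0.97, -0.0], [0.97, -0.244, 0.001], [0.001, -0.0, -1.0]]
shift [14.3 -1.7 87.7] -> [ 0.0286 -0.0035  0.1754] turn deg [-0.02 -0.03 -0.14] -> [-0.0001 -0.0002 -0.0008]
```

>>> jog_arm(
  targets=[
    [1, [0.03, 0, 0], [0, 0, 0]],
    [1, [0.05, -0.004, 0], [0, 0, 0]],
    [1, [0.055, -0.004, 0.01], [0, 0, 0]],
    [1, [0.055, -0.004, 0.05], [0, 0, 0]],
    [1, [0.055, -0.004, 0.09], [0, 0, 0]],
    [1, [0.055, -0.004, 0.13], [0, 0, 0]],
    [1, [0.055, -0.004, 0.16], [0, 0, 0]],
    [1, [0.055, -0.004, 0.175], [0, 0, 0]],
    [1, [0.055, -0.004, 0.175], [0, 0, 0]],
    [1, [0.055, -0.004, 0.175], [0, 0, 0]],
  ],
)

```text
clock: 31.6
tool_pos: [576.3, 409.3, 159.9]
tool_rot: [-0.0, 0.789, 0.615, 0.001]
force: [-1.1, 0.1, 0.2]
width: -0.006
```

```bash
python3 - <<'E'
from h import *
s,r=st(); ey=np.array([.2419,.9703]); print('ey',s['tool_pos'][:2]@ey)
p,im,d=grab('side'); save(cv2.resize(im[180:420,150:400],None,fx=3,fy=2.4),'side19c')
p,im,d=grab('wrist'); save(im,'wrist19')
C=cloud(p,d); T=(C-s['tool_pos'])@r.as_matrix()
for v in range(270,330,6): print(v,[(u,T[v,u].round(0).tolist()) for u in (310,320,332,342)])
E
```

```text
t 31.6 pos [576.3 409.3 159.9] F [-1.1  0.1  0.2] w -0.006 q [0.62 0.53 1.5  0.   1.11 0.86]
[[0.244, 0.97, 0.001], [0.97, -0.244, 0.002], [0.002, 0.001, -1.0]]
ey 536.5863428466312
270 [(310, [-52.0, -15.0, 160.0]), (320, [-52.0, -6.0, 159.0]), (332, [-52.0, 5.0, 159.0]), (342, [-51.0, 14.0, 158.0])]
276 [(310, [-58.0, -15.0, 159.0]), (320, [-58.0, -6.0, 159.0]), (332, [-57.0, 5.0, 158.0]), (342, [-58.0, 15.0, 159.0])]
282 [(310, [-64.0, -15.0, 160.0]), (320, [-63.0, -6.0, 158.0]), (332, [-64.0, 5.0, 160.0]), (342, [-64.0, 15.0, 159.0])]
288 [(310, [-70.0, -15.0, 158.0]), (320, [-71.0, -6.0, 160.0]), (332, [-70.0, 5.0, 159.0]), (342, [-70.0, 15.0, 158.0])]
294 [(310, [12.0, -7.0, -16.0]), (320, [12.0, -3.0, -16.0]), (332, [12.0, 2.0, -16.0]), (342, [-76.0, 15.0, 158.0])]
300 [(310, [12.0, -7.0, -21.0]), (320, [12.0, -3.0, -22.0]), (332, [12.0, 2.0, -21.0]), (342, [-83.0, 15.0, 160.0])]
306 [(310, [12.0, -7.0, -27.0]), (320, [12.0, -3.0, -27.0]), (332, [12.0, 2.0, -26.0]), (342, [12.0, 6.0, -27.0])]
312 [(310, [12.0, -7.0, -31.0]), (320, [11.0, -3.0, -30.0]), (332, [12.0, 2.0, -32.0]), (342, [11.0, 6.0, -30.0])]
318 [(310, [12.0, -6.0, -35.0]), (320, [12.0, -3.0, -36.0]), (332, [11.0, 2.0, -35.0]), (342, [12.0, 5.0, -36.0])]
324 [(310, [12.0, -6.0, -40.0]), (320, [11.0, -3.0, -39.0]), (332, [12.0, 2.0, -39.0]), (342, [12.0, 5.0, -39.0])]
```

View pics/side19c.png

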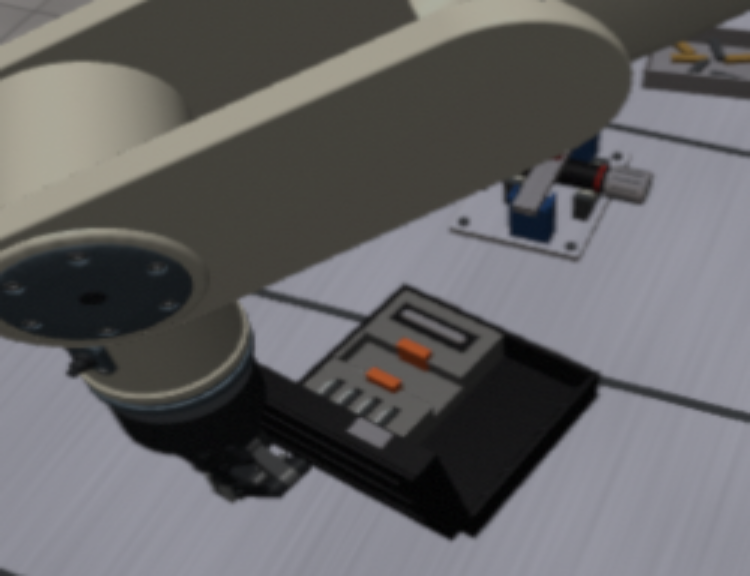

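View pics/wrist19.png

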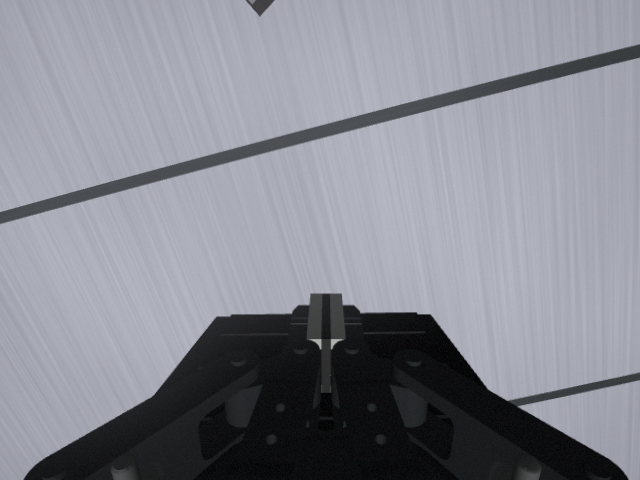

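The gripper is shut and behind the lid, clear of it. I push its outer face forward along the hinge arc.

>>> jog_arm(
  targets=[
    [1, [-0.03, 0, 0], [0, 0, 0]],
    [1, [-0.06, 0, 0], [0, 0, 0]],
    [1, [-0.08, 0, 0], [0, 0, 0]],
    [1, [-0.096, 0, 0], [0, 0, 0]],
    [1, [-0.112, 0, 0], [0, 0, 0]],
    [1, [-0.128, 0, 0], [0, 0, 0]],
    [1, [-0.144, 0, -0.002], [0, 0, 0]],
    [1, [-0.16, 0, -0.004], [0, 0, 0]],
    [1, [-0.177, 0, -0.005], [0, 0, 0]],
    [1, [-0.193, 0, -0.005], [0, 0, 0]],
  ],
)

```text
clock: 32.95
tool_pos: [552.1, 314.7, 161.2]
tool_rot: [-0.0, 0.789, 0.615, 0.0]
force: [1.5, 2.1, -0.4]
width: 0.002
```

```bash
python3 - <<'E'
from h import *
s,r=st(); ey=np.array([.2419,.9703]); print('ey',s['tool_pos'][:2]@ey)
p,im,d=grab('side'); save(cv2.resize(im[180:420,150:400],None,fx=3,fy=2.4),'side20c')
E
```

```text
t 32.95 pos [552.1 314.7 161.2] F [ 1.5  2.1 -0.4] w 0.002 q [0.52 0.43 1.66 0.   1.05 0.76]
[[0.244, 0.97, 0.0], [0.97, -0.244, 0.001], [0.001, -0.0, -1.0]]
ey 438.8666779622316
```

View pics/side20c.png

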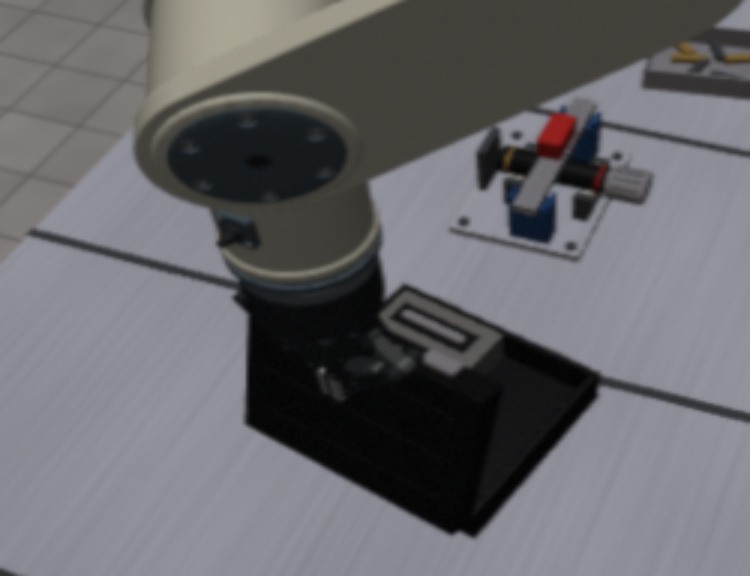

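The side picture shows the lid pushed forward of upright and the case not moved. I follow the arc down.

>>> jog_arm(
  targets=[
    [1, [-0.032, 0, 0.004], [0, 0, 0]],
    [1, [-0.064, 0, 0.012], [0, 0, 0]],
    [1, [-0.094, 0, 0.026], [0, 0, 0]],
    [1, [-0.122, 0, 0.042], [0, 0, 0]],
    [1, [-0.15, 0, 0.063], [0, 0, 0]],
    [1, [-0.172, 0, 0.086], [0, 0, 0]],
    [1, [-0.192, 0, 0.115], [0, 0, 0]],
    [1, [-0.2, 0, 0.128], [0, 0, 0]],
    [1, [-0.208, 0, 0.142], [0, 0, 0]],
    [1, [-0.208, 0, 0.142], [0, 0, 0]],
  ],
)

```text
clock: 34.25
tool_pos: [526.7, 214.5, 89.8]
tool_rot: [-0.0, 0.789, 0.615, 0.0]
force: [0.4, 0.1, 0.7]
width: 0.002
```

```bash
python3 - <<'E'
from h import *
s,r=st(); ey=np.array([.2419,.9703]); print('ey',s['tool_pos'][:2]@ey)
p,im,d=grab('side'); save(cv2.resize(im[180:420,150:400],None,fx=3,fy=2.4),'side21c')
E
```

```text
t 34.25 pos [526.7 214.5  89.8] F [0.4 0.1 0.7] w 0.002 q [0.38 0.43 1.86 0.   0.85 0.63]
[[0.244, 0.97, -0.001], [0.97, -0.244, 0.001], [0.001, -0.001, -1.0]]
ey 335.4897928941619
```

View pics/side21c.png

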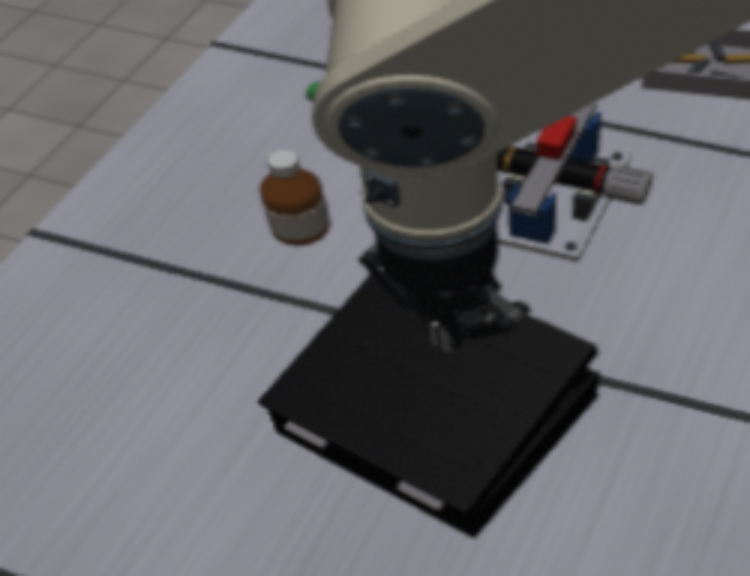

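Nearly shut. I press down slowly.

>>> jog_arm(
  targets=[
    [1, [-0.006, 0, 0.012], [0, 0, 0]],
    [1, [-0.01, 0, 0.024], [0, 0, 0]],
    [1, [-0.014, 0, 0.036], [0, 0, 0]],
    [1, [-0.018, 0, 0.046], [0, 0, 0]],
    [1, [-0.02, 0, 0.052], [0, 0, 0]],
    [1, [-0.02, 0, 0.055], [0, 0, 0]],
    [1, [-0.02, 0, 0.056], [0, 0, 0]],
    [1, [-0.02, 0, 0.057], [0, 0, 0]],
    [1, [-0.02, 0, 0.058], [0, 0, 0]],
    [1, [-0.02, 0, 0.058], [0, 0, 0]],
  ],
)

```text
clock: 35.55
tool_pos: [524.7, 205.0, 61.4]
tool_rot: [-0.0, 0.789, 0.615, 0.001]
force: [0.4, -0.7, 0.1]
width: 0.003
```

```bash
python3 - <<'E'
from h import *
s,r=st()
p,im,d=grab('wrist'); C=cloud(p,d); save(im,'wrist22')
ey=np.array([.2419,.9703]);ex=np.array([.9703,-.2419])
P=C.reshape(-1,3); X=P[:,:2]@ex; Y=P[:,:2]@ey
k=(abs(X-459)<80)&(Y>278)&(Y<518)&(P[:,2]>30)&(P[:,2]<120)
for lo in range(275,450,15):
    q=k&(Y>=lo)&(Y<lo+15)
    if q.sum()>50: print(lo,q.sum(),np.percentile(P[q,2],[20,50,80]).round(1))
E
```

```text
t 35.55 pos [524.7 205.   61.4] F [ 0.4 -0.7  0.1] w 0.003 q [0.37 0.46 1.89 0.   0.79 0.61]
[[0.244, 0.97, 0.001], [0.97, -0.244, 0.001], [0.001, 0.0, -1.0]]
275 351 [72.5 72.9 73.3]
290 2602 [72.2 72.7 73.2]
305 7887 [72.4 73.7 74.4]
320 11480 [71.8 72.3 73.4]
335 14904 [71.5 72.1 76.7]
350 13029 [71.8 72.8 73.5]
365 14251 [70.9 71.4 71.9]
380 15470 [70.6 71.1 71.7]
395 16992 [70.8 71.7 72.6]
410 18524 [70.1 70.7 71.4]
425 20160 [69.7 70.3 70.9]
440 1681 [49.8 68.9 70.1]
```

View pics/wrist22.png

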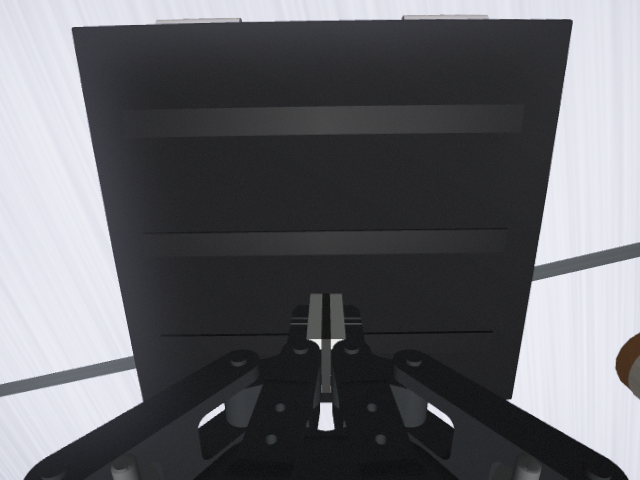

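The lid is about 1° short of shut: 73 at the free edge against 70 at the hinge. I press a little further.

>>> jog_arm(
  targets=[
    [1, [0, 0, 0.001], [0, 0, 0]],
    [1, [0, 0, 0.002], [0, 0, 0]],
    [1, [0, 0, 0.002], [0, 0, 0]],
    [1, [0, 0, 0.003], [0, 0, 0]],
    [1, [0, 0, 0.003], [0, 0, 0]],
    [1, [0, 0, 0.004], [0, 0, 0]],
    [1, [0, 0, 0.004], [0, 0, 0]],
    [1, [0, 0, 0.004], [0, 0, 0]],
    [1, [0, 0, 0.005], [0, 0, 0]],
    [1, [0, 0, 0.005], [0, 0, 0]],
  ],
)

```text
clock: 36.85
tool_pos: [524.6, 205.0, 59.2]
tool_rot: [-0.0, 0.789, 0.615, 0.001]
force: [-1.7, -1.3, 4.6]
width: 0.002
```

```bash
python3 - <<'E'
from h import *
s,r=st()
E
```

```text
t 36.85 pos [524.6 205.   59.2] F [-1.7 -1.3  4.6] w 0.002 q [0.37 0.46 1.89 0.   0.79 0.61]
[[0.244, 0.97, 0.0], [0.97, -0.244, 0.001], [0.001, 0.0, -1.0]]
```

>>> jog_arm(
  targets=[
    [1, [0, 0, 0.001], [0, 0, 0]],
    [1, [0, 0, 0.001], [0, 0, 0]],
    [1, [0, 0, 0.001], [0, 0, 0]],
    [1, [0, 0, 0.002], [0, 0, 0]],
    [1, [0, 0, 0.002], [0, 0, 0]],
    [1, [0, 0, 0.002], [0, 0, 0]],
    [1, [0, 0, 0.002], [0, 0, 0]],
    [1, [0, 0, 0.002], [0, 0, 0]],
    [1, [0, 0, 0.002], [0, 0, 0]],
    [1, [0, 0, 0.002], [0, 0, 0]],
  ],
)

```text
clock: 38.1
tool_pos: [524.7, 205.0, 59.1]
tool_rot: [-0.0, 0.789, 0.615, 0.001]
force: [-5.2, -3.1, 16.2]
width: 0.003
```

```bash
python3 - <<'E'
from h import *
s,r=st()
E
```

```text
t 38.1 pos [524.7 205.   59.1] F [-5.2 -3.1 16.2] w 0.003 q [0.37 0.46 1.89 0.   0.79 0.61]
[[0.244, 0.97, 0.001], [0.97, -0.244, 0.001], [0.001, 0.0, -1.0]]
```

The height no longer changes while the force rises to 16 N, so the lid is on its stop. I rise clear, straight up.

>>> jog_arm(
  targets=[
    [1, [0, 0, -0.004], [0, 0, 0]],
    [1, [0, 0, -0.02], [0, 0, 0]],
    [1, [0, 0, -0.06], [0, 0, 0]],
    [1, [0, 0, -0.12], [0, 0, 0]],
    [1, [0, 0, -0.19], [0, 0, 0]],
    [1, [-0.04, 0, -0.26], [0, 0, 0]],
    [1, [-0.1, 0, -0.32], [0, 0, 0]],
    [1, [-0.16, 0, -0.36], [0, 0, 0]],
    [1, [-0.2, 0, -0.38], [0, 0, 0]],
    [1, [-0.2, 0, -0.38], [0, 0, 0]],
  ],
)

```text
clock: 39.35
tool_pos: [500.3, 106.9, 248.4]
tool_rot: [-0.0, 0.789, 0.614, 0.001]
force: [0.1, 0.2, 0.2]
width: 0.002
```

```bash
python3 - <<'E'
from h import *
s,r=st()
o={n:grab(n) for n in ['side','top','wrist']}
save(o['side'][1],'side23'); save(o['top'][1],'top23'); save(o['wrist'][1],'wrist23')
ey=np.array([.2419,.9703]);ex=np.array([.9703,-.2419])
for n in o:
    p,im,d=o[n]; P=cloud(p,d).reshape(-1,3); X=P[:,:2]@ex; Y=P[:,:2]@ey
    k=(abs(X-459)<80)&(P[:,2]>30)&(P[:,2]<120)
    print(n,[(lo,np.median(P[k&(Y>=lo)&(Y<lo+20),2]).round(1)) for lo in range(280,430,20) if (k&(Y>=lo)&(Y<lo+20)).sum()>30])
    q=(P[:,2]>62)&(P[:,2]<80)&(abs(X-459)<110)&(Y>250)&(Y<470)
    if q.sum()>200: print(cv2.minAreaRect(P[q,:2].astype(np.float32)))
    b=(P[:,2]>77)&(P[:,2]<84)&(abs(P[:,0]-536)<10)&(abs(P[:,1]+38)<85)
    t=(abs(P[:,1]+38)<4)&(P[:,2]>55)&(P[:,2]<75)&(P[:,0]>450)&(P[:,0]<520)
    print(' bar z',b.sum(),[np.median(P[b&(P[:,1]>a)&(P[:,1]<a+25),2]).round(1) for a in (-115,15) if (b&(P[:,1]>a)&(P[:,1]<a+25)).sum()>5],'tube',t.sum(),[np.median(P[t&(P[:,0]>a)&(P[:,0]<a+15),2]).round(1) for a in (455,470,500) if (t&(P[:,0]>a)&(P[:,0]<a+15)).sum()>3])
E
```

```text
t 39.35 pos [500.3 106.9 248.4] F [0.1 0.2 0.2] w 0.002 q [0.21 0.15 1.84 0.   1.15 0.45]
[[0.245, 0.969, 0.002], [0.969, -0.245, 0.001], [0.002, 0.001, -1.0]]
side [(280, np.float64(70.5)), (300, np.float64(71.2)), (320, np.float64(70.3)), (340, np.float64(70.9)), (360, np.float64(70.3)), (380, np.float64(70.3)), (400, np.float64(70.8)), (420, np.float64(69.5))]
((531.818359375, 236.4834442138672), (166.7592010498047, 182.57008361816406), 76.80699920654297)
 bar z 167 [np.float64(79.3)] tube 69 [np.float64(66.8), np.float64(67.4), np.float64(64.4)]
top []
((588.7708740234375, 156.39247131347656), (78.0616683959961, 45.72943878173828), 30.791427612304688)
 bar z 562 [np.float64(80.2), np.float64(80.1)] tube 134 [np.float64(67.6), np.float64(67.7), np.float64(63.8)]
wrist [(280, np.float64(70.3)), (300, np.float64(71.0)), (320, np.float64(70.1)), (340, np.float64(70.6)), (360, np.float64(70.3)), (380, np.float64(70.1))]
((526.2650146484375, 215.66961669921875), (127.04327392578125, 180.92849731445312), 76.69353485107422)
 bar z 1190 [np.float64(80.5)] tube 86 [np.float64(65.2)]
```

View pics/side23.png

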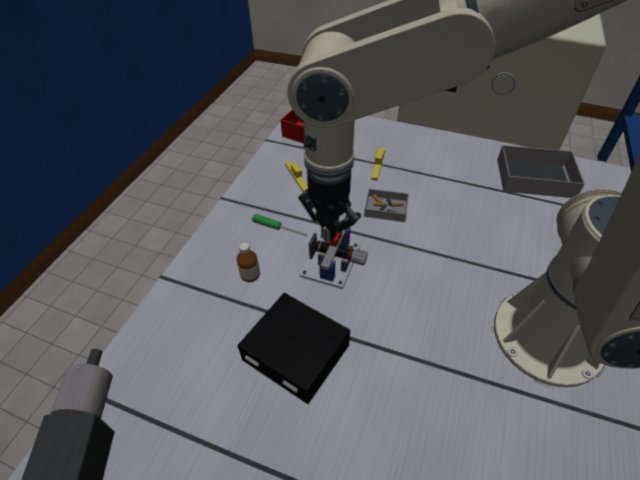

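View pics/top23.png

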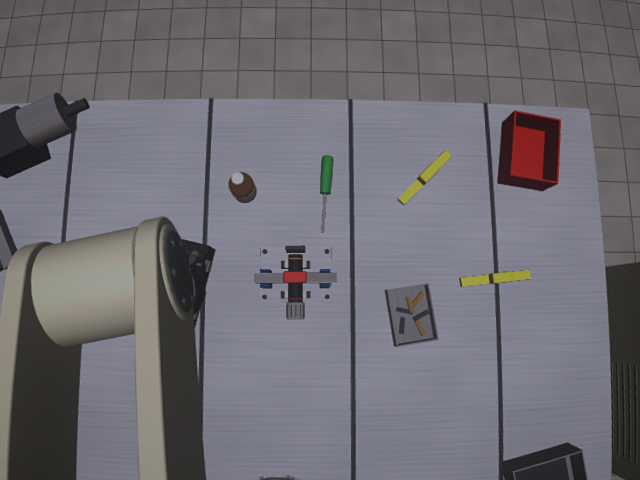

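The side picture shows the lid lying flat on the case at (295,345), 70 to 71 mm high all over. The top picture shows the bar across the tube at (296,277) and the collar overhanging at (296,311). The pan, bottle and screwdriver are where they were, and the arm is clear of everything. I hand in.

```bash
python3 -c "
from cell import robot
print(robot.close_job())"
```

```text
the job is handed in; nothing more can be done
None
```

The job is done and handed in at about 39.5 s of the 69 s allowed. The tube is in the cradle with its collar overhanging the open end, the keeper bar lies across the two blue supports, and the case lid is shut.

- **Failed first grip:** it closed too high and slid off the collar, pressing the collar down about 3 mm and leaving the tube tilted up at its plain end in the cutout. The camera showed the fingertips 10 to 20 mm behind the reported TCP, not 14 mm ahead as the interface text says. I worked from the measured position after that.
- **Tube:** the second grip held. I eased the tube out with a small roll wiggle at no more than about 6 N in the readings after each move, and saw no case movement in the side pictures. I then levelled it and set it down. Its barrel top is at 64 to 65 mm along both rests (65 expected).
- **Bar:** it is seated between the lips, its top at about 80 mm at both ends (80 expected).
- **Lid:** I pushed it round on its outer face and pressed to 16 N against its stop. It is level at 70 to 71 mm, against 69.5 expected.
- **Surroundings:** the pan, bottle and screwdriver look unmoved in the last pictures, and the arm stood clear with no force on it.

No final check disagreed beyond the 1 to 2 mm camera calibration. The last top picture did not show the lid because the arm hid it, so the lid was checked only in the side and wrist pictures.

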